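Weigh out a batch of rusks and latch the keeper

ROBOT

A 6-joint arm with a two-finger parallel gripper is mounted at the origin on the work surface. World frame = base frame: x ahead of the robot, y to its left, z up, the work surface at z = 0. Lengths are in m, angles in rad, forces in N, time in s.
With the tool pointing down it reaches from about 0.25 to 0.725 m from the base axis. Payload 9.7 kg.
Tool frame: the origin (TCP) lies where the fingers leave the gripper's body, on its centre line; the fingertips stand arm.nose_length ahead of it and the grasp point (between the pads) lies 54 mm ahead of it (arm.nose_length is the distance from the TCP to the fingertips, in m); z points along the fingers, x is the direction in which the jaws open and shut, and the axes are right-handed (so a half turn about z gives the same grasp; the last joint's range is limited). The gripper opens to 85 mm and grips with 20 to 120 N. Pads are 22 mm wide; open, the fingers measure 114 mm over their backs; the gripper's body (76 mm by 85 mm) begins 54 mm behind the grasp point. The pads swing forward as they close: fully open they stand 13 mm farther back than shut.
Start: joints at [1.154, 0.087, 0.176, 1.66, 0, 1.571], TCP at [0.223, 0.503, 0.304] pointing down, gripper open.
Joint ranges: [-3.13, 3.13], [-0.85, 1.81], [-1.15, 1.24], [-2.2, 2.28], [-1.44, 1.52], [-3.14, 3.14]. Speed limits (rad/s): [2.22, 2.22, 2.57, 3.14, 3.14, 3.14].

INTERFACE

Orientations are given as a unit quaternion [x, y, z, w].
In Python, from station import readout, eyes, order, arm gives the robot as it stands.
- The arm moves only by the tool servo_tool, never from a script. Its argument "steps" is a list of rows, each a list of 6 numbers: the shift along the tool's x, y, z in mm, then the turn, a rotation vector about the tool's x, y, z in rad. In form: [[dx, dy, dz, rx, ry, rz], ...]. A call has 1 to 5 rows; each row is the pose to reach, as a shift and turn from the pose commanded when the call began, along the tool's axes at that moment; what a row does not reach only later rows make up. A row lasts 1/12 s, in which the tool goes at most 41.7 mm and 7.16 degrees, less where a joint would pass 70% of its speed; a pose out of reach is approached as far as the arm can. A call with a gripper value outside its range is refused whole. "gripper" is the gripper's target within -1 to 1 (fully open at 1, half-way at 0, shut at -1), set as the call begins (left out, the last holds). The fingers move at their own pace and stop on an object; "newtons" is the grip in N (left out, the last holds). Time passes only in rows, so rows that repeat a pose let the fingers close. It gives the time, the measured TCP pose, the force and the opening at its end, in the units of the state.
- readout.state(): the state, without advancing time (a new reading comes with each control period).
- eyes.read_camera(name): name is "scene" or "top" or "wrist"; returns a dict with "pixels" (420x560x3 uint8, blue, green, red), "depth" (420x560 float32, m along the optical axis (not along the pixel's ray), 0 where there is no reading), "K" (3x3 intrinsics, pixels), "k1" (the pictures are not rectified: a ray, as slopes to the right and down, at radius r is drawn at 1 + k1 r^2 times it, then the intrinsics apply), "extrinsics" (4x4, takes a point from world to camera coordinates). Camera axes: x right, y down, z forward; pixel columns grow to the right and rows downward; lengths in m; the calibration is good to about 2 mm. A picture is of the moment at which its call begins.
- order.close_job(): hands the job in, once; it reports no verdict.
The state is a dict: "time": time; "joint_positions": joint angles; "dq": joint speeds; "joint_efforts": joint torques, N m; "tcp_pos": TCP position; "tool_rot": TCP orientation; "force": force on the tool from outside, world axes, zero at the start; "ft_torque": the same for the moment, N m; "gripper_width": finger opening in m.
Only numpy, scipy, OpenCV 4.12 (cv2) and the standard library are available. Lean on these libraries where they do the work, as an engineer would, in place of code of your own. Each camera call takes 0.05 s, during which the arm holds its last target. There are 200 camera calls.

TASK

Make up one order of rusks: lay rusks from the baking sheet in the spring scale's pan until its pointer rests between the two lines of the gauge plate, then swing the keeper bar shut across the pan's open side until it is fully home in its catch. Put every rusk that is left over into the wooden crate, so that no rusk is left on the sheet or the table. Leave the other things where they stand.

Things in the scene. Friction and masses are not known exactly. Their poses are not given: they have to be found in the camera images.
- keeper_hinge (a point): Hinge of the keeper bar on the spring scale (fixed to the scale, moves only from start to start): a point on the vertical hinge axis at mid-height of the bar, 92 mm above the table. Its x axis is the scale's x axis: it points along the bar when shut, from hinge to catch. Its y axis points from the bar towards the pan and its z axis up. The hinge stands on a white post, 22 mm square, top 84 mm above the table.
- catch (a point): Catch of the keeper bar, 210 mm along the scale's x axis from keeper_hinge and at the same height: where the bar's end lies when shut. A white post 70 mm high with a sprung brass ball on top and a steel stop plate (top 102 mm above the table) behind it. The ball gives way at about 3 to 4 N at the bar's end.
- keeper_knob (a point): Upright round wooden knob on the keeper bar, 16 mm diameter, 32 mm tall (100 to 132 mm above the table); this point is at its mid-height, 165 mm from the hinge axis and 24 mm above the bar's mid-height. The steel bar is 10 mm wide, 16 mm tall (84 to 100 mm above the table) and reaches from 5 mm to 220 mm from the hinge axis. It moves with the bar.
- keeper (a joint): Angle of the keeper bar in rad: 0 shut in its catch (along the scale's x axis), growing as it swings level away from the pan, towards the scale's -y (clockwise from above), to 1.6 at most; starts at 0.7 to 1.3. It turns easily and stays where it is left. Not yet through the catch it stops at about 0.07; fully home and held it reads under 0.02.
- pan_in (a point): Centre of the floor of the scale's steel pan (upper face), moves down with the load, axes parallel to the scale's. The floor is 165 mm along x by 145 mm along y, with lips 10 mm high on three sides and open towards -y, where the keeper bar crosses 22 mm beyond the edge. Unloaded the floor is 100 mm above the table; the bar's line lies at y = -95 mm from its centre. A white gauge plate, 6 by 40 mm, top 135 mm above the table, stands 116 mm from the pan's centre along +x.
- pan (a joint): How far the sprung pan has gone down, m: 0 empty, 0.045 at its bottom stop. The spring gives 1 mm for each 5.1 g (50 N/m); one rusk is worth about 7 to 9.5 mm. The pan's black pointer is level with the upper black line of the gauge plate at 0.024 and with the lower one at 0.034: the weight is right when it is between these lines. It settles in under a second.
- crate_in (a point): Centre of the inner floor of the low open pale wooden crate (6 mm above the table): inside 173 mm along its x by 143 mm along its y, rim 30 mm above the table, z up.
- rusk1_center (a point): Centre of a hard twice-baked rusk bar, brown, 64 mm long (its x), 30 mm wide (its y), 26 mm tall (its z), 34 to 48 g, weights differ unseen. Up to seven, five to seven are there; they start flat on a dark baking sheet 4 mm thick (rusk centre 17 mm above the table), with gaps of 30 mm or more between their long sides.
- rusk2_center (a point): Centre of a hard twice-baked rusk bar, brown, 64 mm long (its x), 30 mm wide (its y), 26 mm tall (its z), 34 to 48 g, weights differ unseen. Up to seven, five to seven are there; they start flat on a dark baking sheet 4 mm thick (rusk centre 17 mm above the table), with gaps of 30 mm or more between their long sides.
- rusk3_center (a point): Centre of a hard twice-baked rusk bar, brown, 64 mm long (its x), 30 mm wide (its y), 26 mm tall (its z), 34 to 48 g, weights differ unseen. Up to seven, five to seven are there; they start flat on a dark baking sheet 4 mm thick (rusk centre 17 mm above the table), with gaps of 30 mm or more between their long sides.
- rusk4_center (a point): Centre of a hard twice-baked rusk bar, brown, 64 mm long (its x), 30 mm wide (its y), 26 mm tall (its z), 34 to 48 g, weights differ unseen. Up to seven, five to seven are there; they start flat on a dark baking sheet 4 mm thick (rusk centre 17 mm above the table), with gaps of 30 mm or more between their long sides.
- rusk5_center (a point): Centre of a hard twice-baked rusk bar, brown, 64 mm long (its x), 30 mm wide (its y), 26 mm tall (its z), 34 to 48 g, weights differ unseen. Up to seven, five to seven are there; they start flat on a dark baking sheet 4 mm thick (rusk centre 17 mm above the table), with gaps of 30 mm or more between their long sides.
- rusk6_center (a point): Centre of a hard twice-baked rusk bar, brown, 64 mm long (its x), 30 mm wide (its y), 26 mm tall (its z), 34 to 48 g, weights differ unseen. Up to seven, five to seven are there; they start flat on a dark baking sheet 4 mm thick (rusk centre 17 mm above the table), with gaps of 30 mm or more between their long sides.
- rusk7_center (a point): Centre of a hard twice-baked rusk bar, brown, 64 mm long (its x), 30 mm wide (its y), 26 mm tall (its z), 34 to 48 g, weights differ unseen. Up to seven, five to seven are there; they start flat on a dark baking sheet 4 mm thick (rusk centre 17 mm above the table), with gaps of 30 mm or more between their long sides.
- cutter: Bystander: steel ring cutter, 56 mm diameter, 35 mm high, standing among the rusks on the baking sheet; origin at the centre of its underside.
- tart_tin: Bystander: small round tin, 60 mm diameter, 22 mm high, on the baking sheet; origin at the centre of its underside.
- brush: Bystander: pastry brush, 200 mm long, lying flat on the table between the scale and the crate; origin about its middle, x along it.
Things that resemble listed ones, but are neither listed nor needed, are in the scene too. Leave any purple look-alike of the part that bears rusk5_center alone. Leave any white look-alike of the part that bears rusk6_center alone.

How it is judged:
On the way, in this order (a step that is already met when the one before it is completed fails the run):
1. with the keeper bar still open, the pan rests at the right weight (pointer between the lines) with nothing pressing on it but rusks (value of joint pan between 0.023 and 0.035 m and value of joint keeper above 0.3 rad and contact force between the fingers and pan below 0.1 N and velocity of joint pan between -0.005 and 0.005 m/s), for 0.4 s.
2. the keeper bar is shut and held in its catch, the pan still at the right weight (value of joint keeper below 0.02 rad and value of joint pan between 0.023 and 0.035 m), for 0.3 s.
At the end, for the whole second after the job is handed in: The pan is down 24 to 34 mm (1 mm leeway either way), the keeper bar reads under 0.02 rad, and each rusk there is lies at rest in the pan or in the crate (its centre over the pan's or the crate's floor and less than 50 mm above it) (all of step 2 and ((x of rusk1_center in the frame of pan_in between -0.082 and 0.082 m and y of rusk1_center in the frame of pan_in between -0.075 and 0.075 m and z of rusk1_center in the frame of pan_in between 0.005 and 0.05 m) or (x of rusk1_center in the frame of crate_in between -0.086 and 0.086 m and y of rusk1_center in the frame of crate_in between -0.071 and 0.071 m and z of rusk1_center in the frame of crate_in between 0.005 and 0.05 m)) and ((x of rusk2_center in the frame of pan_in between -0.082 and 0.082 m and y of rusk2_center in the frame of pan_in between -0.075 and 0.075 m and z of rusk2_center in the frame of pan_in between 0.005 and 0.05 m) or (x of rusk2_center in the frame of crate_in between -0.086 and 0.086 m and y of rusk2_center in the frame of crate_in between -0.071 and 0.071 m and z of rusk2_center in the frame of crate_in between 0.005 and 0.05 m)) and ((x of rusk3_center in the frame of pan_in between -0.082 and 0.082 m and y of rusk3_center in the frame of pan_in between -0.075 and 0.075 m and z of rusk3_center in the frame of pan_in between 0.005 and 0.05 m) or (x of rusk3_center in the frame of crate_in between -0.086 and 0.086 m and y of rusk3_center in the frame of crate_in between -0.071 and 0.071 m and z of rusk3_center in the frame of crate_in between 0.005 and 0.05 m)) and ((x of rusk4_center in the frame of pan_in between -0.082 and 0.082 m and y of rusk4_center in the frame of pan_in between -0.075 and 0.075 m and z of rusk4_center in the frame of pan_in between 0.005 and 0.05 m) or (x of rusk4_center in the frame of crate_in between -0.086 and 0.086 m and y of rusk4_center in the frame of crate_in between -0.071 and 0.071 m and z of rusk4_center in the frame of crate_in between 0.005 and 0.05 m)) and ((x of rusk5_center in the frame of pan_in between -0.082 and 0.082 m and y of rusk5_center in the frame of pan_in between -0.075 and 0.075 m and z of rusk5_center in the frame of pan_in between 0.005 and 0.05 m) or (x of rusk5_center in the frame of crate_in between -0.086 and 0.086 m and y of rusk5_center in the frame of crate_in between -0.071 and 0.071 m and z of rusk5_center in the frame of crate_in between 0.005 and 0.05 m)) and ((x of rusk6_center in the frame of pan_in between -0.082 and 0.082 m and y of rusk6_center in the frame of pan_in between -0.075 and 0.075 m and z of rusk6_center in the frame of pan_in between 0.005 and 0.05 m) or (x of rusk6_center in the frame of crate_in between -0.086 and 0.086 m and y of rusk6_center in the frame of crate_in between -0.071 and 0.071 m and z of rusk6_center in the frame of crate_in between 0.005 and 0.05 m)) and ((x of rusk7_center in the frame of pan_in between -0.082 and 0.082 m and y of rusk7_center in the frame of pan_in between -0.075 and 0.075 m and z of rusk7_center in the frame of pan_in between 0.005 and 0.05 m) or (x of rusk7_center in the frame of crate_in between -0.086 and 0.086 m and y of rusk7_center in the frame of crate_in between -0.071 and 0.071 m and z of rusk7_center in the frame of crate_in between 0.005 and 0.05 m)) and linear speed of each of rusk1, rusk2, rusk3, rusk4, rusk5, rusk6, rusk7 below 0.02 m/s); the robot touches nothing.
It fails at once if a bystander (cutter, tin, brush) is moved more than 80 mm (distance of any of cutter, tart_tin, brush from where it was at the start of the episode above 0.08 m).
Of rusk1, rusk2, rusk3, rusk4, rusk5, rusk6, rusk7 only 5 to 7 are there at a start; the rules pass over those that are not, and their reading is None.
At some moment in a run one of rusk1, rusk2, rusk3, rusk4, rusk5, rusk6, rusk7 may be knocked a few centimetres aside while the robot is not near it.
Once in a run the grip may slacken for a moment while it holds something.
It also fails if it takes over 210 s, if anything falls off the work surface, if the arm or the gripper's body presses on something with over 40 N, if the wrist force passes 120 N, or if a joint passes its speed limit or range.

## Working session

There is one attempt and no reset: what is moved stays moved. The work goes in short steps, Python scripts to look and compute and a tool call to move; the robot and the scene stay as the last step left them, time stands still between calls to the robot, and variables do not carry over. Pictures are saved under pics/ and viewed, about 12 in all and at most 16, crops included, and the job is handed in when it is done.

Besides the shell and the picture viewer there is one more tool, called after "Call:" by a JSON object that holds its "api" and its "payload", one argument or row to a line. servo_tool: Moves the arm, as the interface text tells. Its arguments: {"type":"object","properties":{"steps":{"type":"array","items":{"type":"array","items":{"type":"number"}}},"gripper":{"type":"number"},"newtons":{"type":"number"}},"required":["steps"]}

```bash
mkdir -p pics; ls; cat > h.py <<'E'
import numpy as np, cv2
from station import readout, eyes, order, arm
from scipy.spatial.transform import Rotation as R
def cam(n, save=None):
    c=eyes.read_camera(n)
    np.savez(f'{n}.npz',**{k:np.asarray(v) for k,v in c.items()})
    if save: cv2.imwrite(f'pics/{save}.png',c['pixels'])
    return c
def world(c):
    """world xyz for each pixel"""
    d=c['depth'];h,w=d.shape;K=c['K'];k1=float(c['k1'])
    u,v=np.meshgrid(np.arange(w),np.arange(h))
    p=np.stack([u,v],-1).reshape(-1,1,2).astype(np.float64)
    n=cv2.undistortPoints(p,K,np.array([k1,0,0,0.])).reshape(h,w,2)
    P=np.concatenate([n*d[...,None],d[...,None]],-1)
    E=c['extrinsics'];return (P-E[:3,3])@E[:3,:3]
def proj(c,X):
    E=c['extrinsics'];return cv2.projectPoints(np.atleast_2d(X).astype(float),cv2.Rodrigues(E[:3,:3])[0],E[:3,3],c['K'],np.array([float(c['k1']),0,0,0.]))[0].reshape(-1,2)
def delta(xyz,yaw=None):
    """tool shift (mm) to bring the TCP to xyz"""
    s=readout.state();r=R.from_quat(s['tool_rot']);return np.round(r.inv().apply(np.array(xyz)-s['tcp_pos'])*1000,1)
E
python3 - <<'E'
from h import *
s=readout.state();print(s,arm.nose_length)
for n in('top','scene'):
    c=cam(n,n+'0');print(n,c['k1'],c['K'][0,0],np.linalg.inv(c['extrinsics']).round(3).tolist(),(c['depth']>0).mean())
E
```

```text
pics
{'time': 0.0, 'joint_positions': array([ 1.15399457e+00,  8.75006079e-02,  1.75084955e-01,  1.65977200e+00,
       -7.99173466e-06,  1.57079496e+00]), 'dq': array([ 6.74463097e-04, -1.68415921e-04,  4.98508834e-05,  4.06024987e-04,
       -1.79535402e-03,  9.06292367e-04]), 'joint_efforts': array([ 2.12947598e-03, -5.20387602e+01,  4.64807582e+01,  1.62677479e-02,
        6.14658848e-05, -1.37390481e-05]), 'tcp_pos': array([0.22260967, 0.50279358, 0.30313547]), 'tool_rot': array([ 8.38103859e-01,  5.45510254e-01, -5.80858783e-04,  3.82839585e-04]), 'force': array([ 0.14042524,  0.10583638, -1.63681017]), 'ft_torque': array([-0.03096875, -0.0135006 , -0.04303527]), 'gripper_width': 0.08589579622819878} 0.0726
top -0.04836533016686788 398.70963907199587 [[-0.014, -0.989, 0.147, 0.301], [-1.0, 0.012, -0.015, 0.076], [0.013, -0.147, -0.989, 1.176], [0.0, 0.0, 0.0, 1.0]] 0.9961309523809524
scene -0.04900234019431642 452.6074012885329 [[-0.344, 0.744, -0.573, 1.105], [0.939, 0.27, -0.213, 0.315], [-0.004, -0.612, -0.791, 1.005], [0.0, 0.0, 0.0, 1.0]] 0.9959778911564626
```

View pics/top0.png

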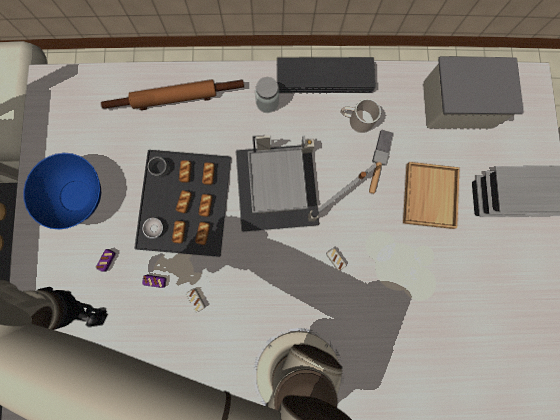

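View pics/scene0.png

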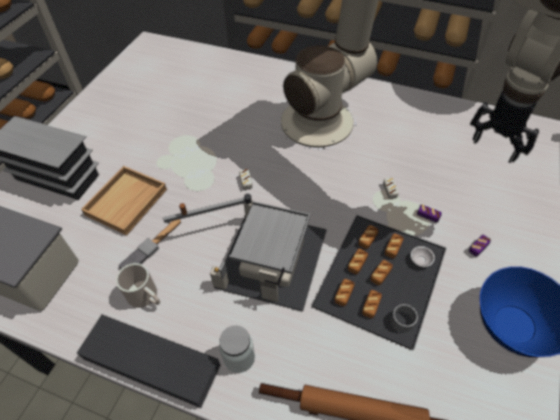

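Top view: the scale (pan at ~(280,180)) has its hinge at (313,215), catch at (308,140), and the bar open towards (372,165). The crate is at (431,195) and the brush at (378,165). The candidates for rusks are:
- Six brown bars on the sheet: (185,171), (208,173), (184,201), (205,205), (180,232), (203,234). These fit the description: brown, on the sheet.
- Purple at (105,260) and (153,281), and white at (196,299) and (337,258). These are look-alikes, so I leave them alone.

Next I measure, and confirm with one enlarged crop.

```bash
cat >> h.py <<'E'
def load(n): return dict(np.load(f'{n}.npz'))
def rusks(c,W=None,zlo=.02,zhi=.2):
    """brown blobs: centre of top face, long-axis yaw, size"""
    W=world(c) if W is None else W
    hsv=cv2.cvtColor(c['pixels'],cv2.COLOR_BGR2HSV);z=W[...,2]
    m=((hsv[...,0]<25)&(hsv[...,1]>70)&(z>zlo)&(z<zhi)).astype(np.uint8)
    n,l,st,ce=cv2.connectedComponentsWithStats(m,connectivity=4);out=[]
    for i in range(1,n):
        if st[i,4]<60 : continue
        P=W[l==i];zt=np.percentile(P[:,2],80);P=P[abs(P[:,2]-zt)<.006]
        (x,y),(a,b),t=cv2.minAreaRect((P[:,:2]*1000).astype(np.float32))
        if a<b: t+=90;a,b=b,a
        out.append((ce[i].round().tolist(),[round(x/1000,4),round(y/1000,4),round(float(zt),4)],round((t+90)%180-90,1),(round(a),round(b))))
    return out
E
python3 - <<'E'
from h import *
c=load('top');W=world(c)
for r in rusks(c,W): print(r)
s=load('scene')
print('scene');
for r in rusks(s): 
    print(r)
# scale features by height
def rep(name,u0,u1,v0,v1,zl,zh):
    w=W[v0:v1,u0:u1].reshape(-1,3);w=w[(w[:,2]>zl)&(w[:,2]<zh)]
    if len(w)<3: print(name,len(w));return
    (x,y),(a,b),t=cv2.minAreaRect((w[:,:2]*1000).astype(np.float32));print(name,len(w),round(x,1),round(y,1),round(a),round(b),round(t,1),w[:,2].mean().round(4))
rep('pan',245,312,145,218,.092,.108)
rep('crate',395,470,155,235,.018,.04)
rep('cratefloor',412,450,172,218,-.01,.012)
rep('bar',318,372,165,215,.09,.106)
rep('knob',345,372,160,190,.115,.14)
rep('hingepost',303,322,208,224,.075,.11)
rep('catch',300,322,132,150,.06,.11)
rep('gauge',255,275,132,152,.12,.145)
rep('sheet',130,230,150,255,.002,.008)
im=cv2.resize(c['pixels'][120:265,130:400],None,fx=2.9,fy=2.9,interpolation=cv2.INTER_CUBIC);cv2.imwrite('pics/crop1.png',im)
E
```

```text
([172.0, 94.0], [0.8254, 0.3658, 0.0489], -81.1, (259, 44))
([185.0, 171.0], [0.5853, 0.3262, 0.0299], -11.4, (62, 28))
([433.0, 194.0], [0.5077, -0.4077, 0.0302], -6.9, (185, 156))
([207.0, 173.0], [0.5798, 0.2574, 0.0302], -3.6, (59, 30))
([183.0, 201.0], [0.4972, 0.3277, 0.0303], -18.0, (62, 27))
([205.0, 204.0], [0.4852, 0.2649, 0.0302], -10.2, (62, 29))
([178.0, 231.0], [0.4074, 0.3392, 0.0305], -8.3, (63, 30))
([202.0, 232.0], [0.4037, 0.2715, 0.0303], -14.4, (62, 30))
scene
([5.0, 5.0], [-0.0375, -1.232, 0.194], 7.8, (47, 17))
([299.0, 95.0], [0.1016, -0.0218, 0.1913], 76.7, (73, 10))
([301.0, 107.0], [0.1096, -0.0087, 0.1513], 88.7, (25, 5))
([123.0, 200.0], [0.5109, -0.4045, 0.0307], -7.2, (186, 158))
([369.0, 236.0], [0.4045, 0.2749, 0.0324], -11.1, (63, 28))
([394.0, 245.0], [0.4083, 0.3438, 0.0323], -9.4, (64, 26))
([358.0, 260.0], [0.4869, 0.268, 0.032], -10.1, (63, 29))
([381.0, 272.0], [0.4978, 0.3313, 0.0322], -14.1, (61, 28))
([344.0, 292.0], [0.5822, 0.2601, 0.032], -4.2, (63, 29))
([372.0, 303.0], [0.5888, 0.3295, 0.0318], -4.2, (65, 27))
([347.0, 404.0], [0.8308, 0.3706, 0.0524], -81.5, (258, 41))
pan 3235 538.7 47.5 197 164 2.6 0.0992
crate 626 507.7 -407.7 156 185 83.1 0.0271
cratefloor 1732 511.3 -413.0 117 146 85.8 0.0053
bar 227 510.9 -132.2 12 200 37.7 0.099
knob 34 544.8 -177.3 14 14 0.1 0.1278
hingepost 87 448.2 -41.3 49 23 89.0 0.0969
catch 112 646.7 -33.1 40 41 0.4 0.0766
gauge 53 651.2 92.9 7 38 4.2 0.1299
sheet 4376 499.6 346.2 318 302 0.1 0.0042
```

View pics/crop1.png

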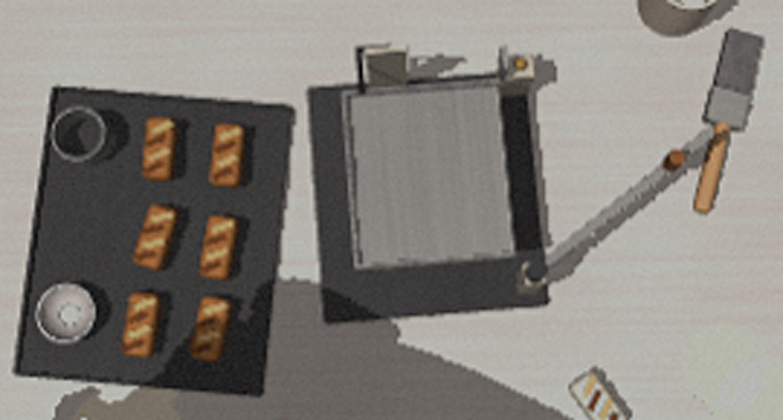

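Crop confirms six brown rusks on the sheet, and the cutter (80,133) and tin (67,313) keep clear of their sides. Next I fit the scale's pose and work out the moves.

```bash
cat >> h.py <<'E'
def plan(wps):
    """wps: (x,y,z,yaw deg of tool x, tool down). Prints tool-frame shift/turn per leg, each from the previous target."""
    s=readout.state();p=s['tcp_pos'];r=R.from_quat(s['tool_rot'])
    for x,y,z,a in wps:
        best=None
        a=np.radians(a);t=R.from_matrix(np.array([[np.cos(a),np.sin(a),0],[np.sin(a),-np.cos(a),0],[0,0,-1]]).T)
        d=r.inv().apply(np.array([x,y,z])-p)*1000;q=(r.inv()*t).as_rotvec()
        print('leg',np.round(d,1),'|',round(np.linalg.norm(d)),'turn',np.round(q,3));p=np.array([x,y,z]);r=t
E
python3 - <<'E'
from h import *
c=load('top');W=world(c);E=c['extrinsics']
print('R of tool x',R.from_quat(readout.state()['tool_rot']).as_matrix()[:,0])
m=(abs(W[...,2]-.0995)<.003);m[:,:240]=0;m[:,308:]=0;m[:147]=0;m[222:]=0
m=cv2.morphologyEx(m.astype(np.uint8),cv2.MORPH_OPEN,np.ones((5,5)))
P=W[m>0];(x,y),(a,b),t=cv2.minAreaRect((P[:,:2]*1000).astype(np.float32));print('pan',x,y,a,b,t)
g=W[132:152,255:275].reshape(-1,3);g=g[(g[:,2]>.125)];print('gauge',g.mean(0),g[:,:2].min(0),g[:,:2].max(0))
hsv=cv2.cvtColor(c['pixels'],cv2.COLOR_BGR2HSV)
b=W[137:148,303:315].reshape(-1,3);hh=hsv[137:148,303:315].reshape(-1,3);k=(hh[:,1]>110)&(hh[:,0]>8)&(hh[:,0]<30);print('ball',b[k].mean(0),k.sum())
w=W[165:215,318:372].reshape(-1,3);w=w[(w[:,2]>.09)&(w[:,2]<.106)];v=cv2.fitLine(w[:,:2].astype(np.float32),2,0,.01,.01).ravel();print('bar',v,np.degrees(np.arctan2(v[1],v[0])))
k=W[160:190,345:372].reshape(-1,3);k=k[k[:,2]>.125];print('knob',k.mean(0),len(k))
for th in (2.5,3.5,4.2):
    a=np.radians(th);e=np.array([np.cos(a),np.sin(a)]);n=np.array([-e[1],e[0]])
    print(th,'pan from gauge',g.mean(0)[:2]-.116*e,'hinge from pan',np.array([x,y])/1000-.095*n-.105*e)
for f in [(277,181),(282,181),(270,170),(313,215)]: print(f,W[f[1],f[0]].round(4))
E
```

```text
R of tool x [ 0.40489387  0.91436299 -0.00112988]
pan 537.401123046875 56.728179931640625 150.2337646484375 145.6216583251953 0.7412475943565369
gauge [0.62632536 0.0903472  0.2051663 ] [0.30055118 0.07393   ] [0.65476208 0.11201953]
ball [ 0.65530682 -0.04044647  0.07662028] 11
bar [ 0.6042712  -0.79677874  0.507761   -0.12715243] -52.823586
knob [ 0.49760834 -0.12885021  0.33326109] 31
2.5 pan from gauge [0.51043577 0.08528735] hinge from pan [ 0.4366449  -0.04276144]
3.5 pan from gauge [0.51054172 0.08326557] hinge from pan [ 0.43839658 -0.04450472]
4.2 pan from gauge [0.51063688 0.08185157] hinge from pan [ 0.43964073 -0.04570671]
(277, 181) [0.5367 0.0532 0.0959]
(282, 181) [0.5359 0.0395 0.0992]
(270, 170) [0.568  0.0722 0.0968]
(313, 215) [ 0.4398 -0.0432  0.102 ]
```

```bash
cat >> h.py <<'E'
def atz(c,uv,z):
    n=cv2.undistortPoints(np.array(uv,float).reshape(-1,1,2),c['K'],np.array([float(c['k1']),0,0,0.])).reshape(-1,2)
    E=c['extrinsics'];d=np.c_[n,np.ones(len(n))]@E[:3,:3];o=-E[:3,:3].T@E[:3,3]
    return o+d*((z-o[2])/d[:,2])[:,None]
E
python3 - <<'E'
from h import *
c=load('top')
cr=np.array([(350,97),(500,85),(515,258),(358,267)]);P=atz(c,cr/2.9+[130,120],.1)[:,:2];print(P.round(4))
print('mid',P.mean(0));d=lambda a,b:np.degrees(np.arctan2(*(b-a)[::-1]))
print(d(P[3],P[0]),d(P[2],P[1]),d(P[1],P[0])-90,d(P[2],P[3])-90, [np.linalg.norm(P[i]-P[i-1]).round(4) for i in range(4)])
q=atz(c,np.array([(533,275),(520,63),(674,158)])/2.9+[130,120],.1)[:,:2];print(q,d(q[0],q[1]))
# base plate corners (dark) at table level
b=np.array([(310,88),(550,300),(325,322)]);Q=atz(c,b/2.9+[130,120],.0)[:,:2];print(Q,d(Q[2],Q[0]),d(Q[1],Q[2])-90)
E
```

```text
[[ 0.6152  0.1255]
 [ 0.6256 -0.0191]
 [ 0.4568 -0.0291]
 [ 0.4501  0.1188]]
mid [0.53693573 0.04901977]
2.320536475430016 3.370966510896764 4.1315308223589255 2.5972807946047567 [np.float64(0.1652), np.float64(0.145), np.float64(0.1691), np.float64(0.148)]
[[ 0.44047097 -0.04560795]
 [ 0.64749013 -0.03908497]
 [ 0.5517846  -0.18441903]] 1.8047406925212743
[[ 0.65467054  0.17205707]
 [ 0.42741169 -0.07367011]
 [ 0.40784435  0.15673895]] 3.5512418867944726 4.8541593940135215
```

```bash
python3 - <<'E'
from h import *
plan([(.581,.2585,.20,86.4),(.581,.2585,.080,86.4),(.581,.2585,.24,86.4),(.4955,.0769,.24,93),(.4955,.0769,.178,93),(.4955,.0769,.24,93)])
E
```

```text
leg [-78.2 426.6 103.3] | 446 turn [-0.     0.001 -0.354]
leg [  0.   0. 120.] | 120 turn [0. 0. 0.]
leg [   0.    0. -160.] | 160 turn [0. 0. 0.]
leg [-186.6  -73.9    0. ] | 201 turn [ 0.     0.    -0.115]
leg [ 0.  0. 62.] | 62 turn [0. 0. 0.]
leg [  0.   0. -62.] | 62 turn [0. 0. 0.]
```

Call:
{"api": "servo_tool", "payload": {
  "steps": [
    [-30,160,0,0,0,0],
    [-30,160,0,0,0,0],
    [-30,160,0,0,0,0],
    [-30,160,0,0,0,0],
    [-30,160,0,0,0,0]
  ],
  "gripper": 0.2,
  "newtons": 40
}}

```text
time: 0.52
tcp_pos: [0.3609, 0.4074, 0.3034]
tool_rot: [0.839, 0.543, -0.0, 0.001]
force: [0.1, 0.5, 0.3]
gripper_width: 0.0511
```

Call:
{"api": "servo_tool", "payload": {
  "steps": [
    [-30,160,0,0,0,0],
    [-30,160,0,0,0,0],
    [-30,160,0,0,0,0],
    [-30,160,0,0,0,0],
    [-30,160,0,0,0,0]
  ]
}}

```text
time: 0.93
tcp_pos: [0.495, 0.3151, 0.3025]
tool_rot: [0.839, 0.544, -0.001, 0.001]
force: [-0.2, 0.1, 0.1]
gripper_width: 0.0513
```

Call:
{"api": "servo_tool", "payload": {
  "steps": [
    [-18,107,103,0,0,-0.354],
    [-18,107,103,0,0,-0.354],
    [-18,107,103,0,0,-0.354],
    [-18,107,103,0,0,-0.354],
    [-18,107,103,0,0,-0.354]
  ]
}}

```text
time: 1.35
tcp_pos: [0.5822, 0.2563, 0.195]
tool_rot: [0.73, 0.684, -0.004, -0.001]
force: [0.4, -0.1, -0.5]
gripper_width: 0.0512
```

```bash
python3 - <<'E'
from h import *
s=readout.state();print(s['joint_positions'].round(2))
c=cam('wrist','w0')
plan([(.581,.2585,.080,86.4)])
E
```

```text
[ 0.41  0.29  0.2   1.49 -0.    0.48]
leg [1.200e+00 1.000e-01 1.177e+02] | 118 turn [-0.005  0.002 -0.002]
```

View pics/w0.png

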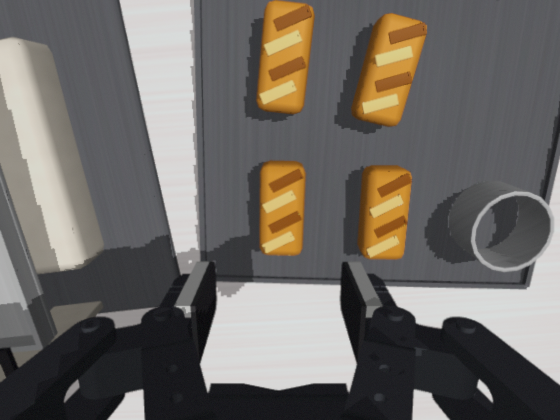

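Wrist view: the target rusk at (282,208) is centred between the fingers (columns 205–350), and its neighbour at (385,212) is clear. I go down, grip and lift.

Call:
{"api": "servo_tool", "payload": {
  "steps": [
    [1,0,40,0,0,0],
    [1,0,80,0,0,0],
    [1,0,110,0,0,0],
    [1,0,117,0,0,0],
    [1,0,117,0,0,0]
  ]
}}

```text
time: 1.82
tcp_pos: [0.5801, 0.2602, 0.0828]
tool_rot: [0.729, 0.685, -0.001, -0.001]
force: [0.4, -0.4, 0.6]
gripper_width: 0.0513
```

Call:
{"api": "servo_tool", "payload": {
  "steps": [
    [0,0,0,0,0,0],
    [0,0,0,0,0,0],
    [0,0,0,0,0,0],
    [0,0,0,0,0,0],
    [0,0,0,0,0,0]
  ],
  "gripper": -1
}}

```text
time: 2.23
tcp_pos: [0.5828, 0.2606, 0.0874]
tool_rot: [0.729, 0.685, 0.002, 0.001]
force: [-1.6, 1.4, 8.1]
gripper_width: 0.029
```

Call:
{"api": "servo_tool", "payload": {
  "steps": [
    [0,0,-20,0,0,0],
    [0,0,-60,0,0,0],
    [0,0,-100,0,0,0],
    [0,0,-140,0,0,0],
    [0,0,-160,0,0,0]
  ]
}}

```text
time: 2.65
tcp_pos: [0.5822, 0.26, 0.2514]
tool_rot: [0.729, 0.685, 0.004, 0.001]
force: [0.7, 0.9, 0.3]
gripper_width: 0.0291
```

Call:
{"api": "servo_tool", "payload": {
  "steps": [
    [-40,-16,0,0,0,-0.06],
    [-80,-32,0,0,0,-0.115],
    [-120,-48,0,0,0,-0.115],
    [-155,-62,0,0,0,-0.115],
    [-185,-74,0,0,0,-0.115]
  ]
}}

```text
time: 3.07
tcp_pos: [0.4948, 0.0778, 0.2457]
tool_rot: [0.689, 0.725, 0.001, 0.001]
force: [0.3, -0.1, 0.1]
gripper_width: 0.0288
```

```bash
python3 - <<'E'
from h import *
print(readout.state()['gripper_width'])
plan([(.4955,.0769,.24,93),(.4955,.0769,.178,93)])
E
```

```text
0.028763383811398067
leg [-1.   0.6  5.7] | 6 turn [ 0.003  0.    -0.   ]
leg [ 0.  0. 62.] | 62 turn [0. 0. 0.]
```

Call:
{"api": "servo_tool", "payload": {
  "steps": [
    [-1,0,30,0,0,0],
    [-1,0,50,0,0,0],
    [-1,0,60,0,0,0],
    [-1,0,60,0,0,0],
    [-1,0,60,0,0,0]
  ]
}}

```text
time: 3.48
tcp_pos: [0.4964, 0.079, 0.185]
tool_rot: [0.688, 0.725, 0.0, 0.0]
force: [-0.9, -1.1, -0.8]
gripper_width: 0.029
```

Call:
{"api": "servo_tool", "payload": {
  "steps": [
    [0,0,0,0,0,0],
    [0,0,0,0,0,0],
    [0,0,0,0,0,0],
    [0,0,0,0,0,0]
  ],
  "gripper": 0.2
}}

```text
time: 3.82
tcp_pos: [0.4965, 0.079, 0.1846]
tool_rot: [0.688, 0.725, 0.0, 0.0]
force: [-0.6, -0.7, 1.1]
gripper_width: 0.0511
```

Call:
{"api": "servo_tool", "payload": {
  "steps": [
    [0,0,-30,0,0,0],
    [0,0,-60,0,0,0],
    [100,0,-60,0,0,0],
    [140,0,-60,0,0,0],
    [180,0,-60,0,0,0]
  ]
}}

```text
time: 4.23
tcp_pos: [0.4899, 0.2047, 0.2451]
tool_rot: [0.689, 0.725, 0.001, 0.0]
force: [1.3, -1.6, 0.0]
gripper_width: 0.0511
```

```bash
cat >> h.py <<'E'
def panz(c):
    """pan sink (mm), median over the floor pixels at several spots not covered"""
    W=world(c);out=[]
    m=np.zeros(W.shape[:2],bool);m[158:206,258:300]=1
    hsv=cv2.cvtColor(c['pixels'],cv2.COLOR_BGR2HSV);z=W[...,2];k=m&(z>.05)&(z<.115)&(hsv[...,1]<60)
    return k.sum(),np.percentile(z[k]*1000,[10,25,50,75,90]).round(1)
E
python3 - <<'E'
from h import *
print('empty',panz(load('top')))
c=cam('top','t1');print(panz(c))
for r in rusks(c): print(r)
x=c['pixels'];cv2.imwrite('pics/c2.png',cv2.resize(x[125:260,135:330],None,fx=4,fy=4,interpolation=cv2.INTER_CUBIC))
s=cam('scene','s1');cv2.imwrite('pics/c3.png',cv2.resize(s['pixels'][190:310,190:330],None,fx=5,fy=5,interpolation=cv2.INTER_CUBIC))
for r in rusks(s): print(r)
E
```

```text
empty (np.int64(2008), array([ 96.5,  97.7,  99. , 100.4, 101.6]))
(np.int64(1764), array([89.2, 90.3, 91.6, 93. , 94.2]))
([172.0, 94.0], [0.8269, 0.3656, 0.0489], -81.5, (259, 42))
([433.0, 195.0], [0.5073, -0.4083, 0.0303], -6.6, (184, 156))
([268.0, 196.0], [0.4944, 0.078, 0.1188], 3.0, (61, 29))
([177.0, 233.0], [0.4079, 0.3414, 0.0302], -0.1, (58, 27))
([5.0, 5.0], [-0.0388, -1.2339, 0.1934], -0.3, (48, 20))
([124.0, 200.0], [0.5106, -0.4046, 0.0306], -6.6, (186, 158))
([286.0, 223.0], [0.4964, 0.0812, 0.1205], 2.4, (63, 29))
([368.0, 236.0], [0.4046, 0.275, 0.0318], -12.8, (63, 30))
([394.0, 245.0], [0.4093, 0.3436, 0.0321], -6.0, (66, 27))
([358.0, 261.0], [0.4864, 0.2681, 0.0317], -9.1, (63, 30))
([381.0, 272.0], [0.4974, 0.3314, 0.032], -13.1, (63, 29))
([372.0, 303.0], [0.5893, 0.3295, 0.032], -4.6, (63, 27))
([347.0, 404.0], [0.831, 0.3706, 0.0521], -81.9, (258, 41))
```

View pics/c3.png

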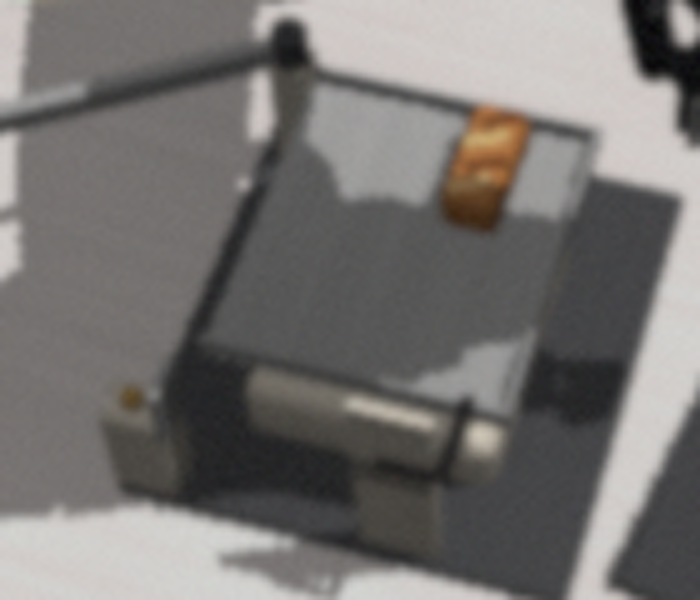

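One rusk rests in the pan, which has sunk about 7.3 mm (floor median 99.0→91.6). Second rusk next.

```bash
python3 - <<'E'
from h import *
plan([(.586,.3265,.20,84),(.586,.3265,.090,84),(.586,.3265,.24,84),(.5754,.0811,.24,93),(.5754,.0811,.181,93)])
E
```

```text
leg [112.5 103.5  44. ] | 159 turn [ 0.    -0.001  0.162]
leg [  0.   0. 110.] | 110 turn [0. 0. 0.]
leg [   0.    0. -150.] | 150 turn [0. 0. 0.]
leg [-245.2   15.1    0. ] | 246 turn [ 0.     0.    -0.157]
leg [ 0.  0. 59.] | 59 turn [0. 0. 0.]
```

Call:
{"api": "servo_tool", "payload": {
  "steps": [
    [112,103,0,0,0,0.162],
    [112,103,0,0,0,0.162],
    [112,103,20,0,0,0.162],
    [112,103,44,0,0,0.162],
    [112,103,44,0,0,0.162]
  ]
}}

```text
time: 4.75
tcp_pos: [0.5877, 0.3234, 0.1923]
tool_rot: [0.744, 0.668, -0.003, -0.001]
force: [-0.3, -0.2, -2.2]
gripper_width: 0.0512
```

Call:
{"api": "servo_tool", "payload": {
  "steps": [
    [0,0,40,0,0,0],
    [0,0,80,0,0,0],
    [0,0,102,0,0,0],
    [0,0,109,0,0,0],
    [0,0,109,0,0,0]
  ]
}}

```text
time: 5.17
tcp_pos: [0.5858, 0.3199, 0.0891]
tool_rot: [0.745, 0.667, -0.002, -0.0]
force: [-0.6, 0.1, 1.2]
gripper_width: 0.051
```

Call:
{"api": "servo_tool", "payload": {
  "steps": [
    [0,0,0,0,0,0],
    [0,0,0,0,0,0],
    [0,0,0,0,0,0],
    [0,0,0,0,0,0],
    [0,0,0,0,0,0]
  ],
  "gripper": -1
}}

```text
time: 5.58
tcp_pos: [0.5878, 0.3212, 0.0939]
tool_rot: [0.745, 0.667, 0.002, 0.001]
force: [0.1, -1.1, 6.7]
gripper_width: 0.0286
```

Call:
{"api": "servo_tool", "payload": {
  "steps": [
    [0,0,-20,0,0,0],
    [0,0,-60,0,0,0],
    [0,0,-100,0,0,0],
    [0,0,-140,0,0,0],
    [0,0,-150,0,0,0]
  ]
}}

```text
time: 6.0
tcp_pos: [0.5877, 0.3213, 0.25]
tool_rot: [0.745, 0.667, 0.005, 0.001]
force: [1.4, 1.4, 0.9]
gripper_width: 0.0289
```

Call:
{"api": "servo_tool", "payload": {
  "steps": [
    [-40,3,0,0,0,-0.06],
    [-80,5,0,0,0,-0.11],
    [-120,8,0,0,0,-0.157],
    [-160,10,0,0,0,-0.157],
    [-200,12,0,0,0,-0.157]
  ]
}}

```text
time: 6.42
tcp_pos: [0.5764, 0.1191, 0.2421]
tool_rot: [0.69, 0.724, 0.001, 0.001]
force: [0.4, -0.9, 0.6]
gripper_width: 0.0285
```

```bash
python3 - <<'E'
from h import *
print(readout.state()['gripper_width'])
plan([(.5754,.0811,.24,93),(.5754,.0811,.181,93)])
E
```

```text
0.02847409754057357
leg [-37.9  -2.8   2.1] | 38 turn [ 0.002 -0.    -0.004]
leg [ 0.  0. 59.] | 59 turn [0. 0. 0.]
```

Call:
{"api": "servo_tool", "payload": {
  "steps": [
    [-38,-3,2,0,0,0],
    [-38,-3,30,0,0,0],
    [-38,-3,50,0,0,0],
    [-38,-3,58,0,0,0],
    [-38,-3,58,0,0,0]
  ]
}}

```text
time: 6.83
tcp_pos: [0.5748, 0.0824, 0.1817]
tool_rot: [0.69, 0.724, -0.001, -0.001]
force: [0.2, 0.5, -0.2]
gripper_width: 0.0285
```

Call:
{"api": "servo_tool", "payload": {
  "steps": [
    [0,0,0,0,0,0],
    [0,0,0,0,0,0],
    [0,0,0,0,0,0],
    [0,0,0,0,0,0]
  ],
  "gripper": 0.2
}}

```text
time: 7.17
tcp_pos: [0.5759, 0.083, 0.1841]
tool_rot: [0.69, 0.724, 0.001, 0.001]
force: [-0.0, 1.0, 0.2]
gripper_width: 0.051
```

Call:
{"api": "servo_tool", "payload": {
  "steps": [
    [0,0,-30,0,0,0],
    [0,0,-60,0,0,0],
    [40,0,-60,0,0,0],
    [80,0,-60,0,0,0],
    [120,0,-60,0,0,0]
  ]
}}

```text
time: 7.58
tcp_pos: [0.5701, 0.2036, 0.2444]
tool_rot: [0.691, 0.723, 0.001, 0.001]
force: [0.3, -0.8, 0.3]
gripper_width: 0.0514
```

Call:
{"api": "servo_tool", "payload": {
  "steps": [
    [40,0,0,0,0,0],
    [40,0,0,0,0,0],
    [40,0,0,0,0,0],
    [40,0,0,0,0,0]
  ]
}}

```text
time: 7.92
tcp_pos: [0.5679, 0.2426, 0.2431]
tool_rot: [0.69, 0.724, -0.0, 0.0]
force: [0.0, -0.5, 0.6]
gripper_width: 0.0513
```

```bash
python3 - <<'E'
from h import *
c=cam('top','t2');print(panz(c))
for r in rusks(c): print(r)
s=cam('scene','s2');print('scene')
for r in rusks(s): print(r)
plan([(.486,.2655,.20,80),(.486,.2655,.089,80),(.486,.2655,.24,80),(.499,.009,.24,93),(.499,.009,.18,93)])
E
```

```text
(np.int64(1538), array([81.2, 82.4, 83.8, 85.1, 86.4]))
([218.0, 87.0], [0.8444, 0.2574, 0.0474], 15.2, (40, 39))
([110.0, 104.0], [0.7989, 0.556, 0.0359], -87.2, (54, 22))
([267.0, 168.0], [0.5742, 0.0805, 0.111], -0.5, (62, 27))
([433.0, 195.0], [0.5072, -0.4086, 0.0303], -6.7, (185, 156))
([268.0, 196.0], [0.4934, 0.0781, 0.1112], 3.2, (61, 29))
([175.0, 237.0], [0.395, 0.3493, 0.031], 21.6, (47, 16))
scene
([5.0, 5.0], [-0.0356, -1.2341, 0.1931], -11.2, (53, 20))
([124.0, 200.0], [0.5098, -0.4042, 0.0306], -7.2, (187, 160))
([286.0, 225.0], [0.4975, 0.0807, 0.1123], 1.4, (63, 29))
([394.0, 245.0], [0.4086, 0.3439, 0.032], -7.5, (63, 27))
([276.0, 251.0], [0.5762, 0.0843, 0.1128], 2.7, (64, 29))
([358.0, 262.0], [0.4874, 0.2677, 0.0326], -8.7, (63, 28))
([381.0, 272.0], [0.4974, 0.3321, 0.0317], -14.9, (65, 30))
([347.0, 404.0], [0.8305, 0.3705, 0.0523], -81.4, (258, 40))
leg [ 27.7 -80.9  43.2] | 96 turn [ 0.    -0.     0.221]
leg [  0.   0. 111.] | 111 turn [0. 0. 0.]
leg [   0.    0. -151.] | 151 turn [0. 0. 0.]
leg [-250.3   57.3    0. ] | 257 turn [ 0.     0.    -0.227]
leg [ 0.  0. 60.] | 60 turn [0. 0. 0.]
```

Call:
{"api": "servo_tool", "payload": {
  "steps": [
    [28,-81,0,0,0,0.221],
    [28,-81,20,0,0,0.221],
    [28,-81,43,0,0,0.221],
    [28,-81,43,0,0,0.221],
    [28,-81,43,0,0,0.221]
  ]
}}

```text
time: 8.43
tcp_pos: [0.4855, 0.2655, 0.1998]
tool_rot: [0.766, 0.643, -0.001, 0.0]
force: [-0.3, -0.8, 1.0]
gripper_width: 0.0513
```

Call:
{"api": "servo_tool", "payload": {
  "steps": [
    [0,0,40,0,0,0],
    [0,0,80,0,0,0],
    [0,0,104,0,0,0],
    [0,0,111,0,0,0],
    [0,0,111,0,0,0]
  ]
}}

```text
time: 8.85
tcp_pos: [0.4864, 0.2657, 0.0884]
tool_rot: [0.766, 0.643, -0.001, -0.0]
force: [-0.7, -0.3, 0.6]
gripper_width: 0.0512
```

Call:
{"api": "servo_tool", "payload": {
  "steps": [
    [0,0,0,0,0,0],
    [0,0,0,0,0,0],
    [0,0,0,0,0,0],
    [0,0,0,0,0,0],
    [0,0,0,0,0,0]
  ],
  "gripper": -1
}}

```text
time: 9.27
tcp_pos: [0.4873, 0.2671, 0.0918]
tool_rot: [0.766, 0.643, 0.002, 0.001]
force: [2.2, -0.6, 6.5]
gripper_width: 0.0288
```

Call:
{"api": "servo_tool", "payload": {
  "steps": [
    [0,0,-20,0,0,0],
    [0,0,-60,0,0,0],
    [0,0,-100,0,0,0],
    [0,0,-140,0,0,0],
    [0,0,-150,0,0,0]
  ]
}}

```text
time: 9.68
tcp_pos: [0.4869, 0.2672, 0.2473]
tool_rot: [0.766, 0.643, 0.005, 0.001]
force: [0.7, 1.0, -0.4]
gripper_width: 0.0288
```

Call:
{"api": "servo_tool", "payload": {
  "steps": [
    [-40,9,0,0,0,-0.08],
    [-80,18,0,0,0,-0.15],
    [-120,28,0,0,0,-0.227],
    [-160,37,0,0,0,-0.227],
    [-200,46,0,0,0,-0.227]
  ]
}}

```text
time: 10.1
tcp_pos: [0.4964, 0.06, 0.2403]
tool_rot: [0.688, 0.726, 0.001, 0.001]
force: [0.3, -0.1, -1.0]
gripper_width: 0.029
```

```bash
python3 - <<'E'
from h import *
print(readout.state()['gripper_width'])
plan([(.499,.009,.24,93),(.499,.009,.18,93)])
E
```

```text
0.028955465241246932
leg [-51.   -0.1   0.3] | 51 turn [ 0.002 -0.     0.002]
leg [ 0.  0. 60.] | 60 turn [0. 0. 0.]
```

Call:
{"api": "servo_tool", "payload": {
  "steps": [
    [-40,0,0,0,0,0],
    [-51,0,20,0,0,0],
    [-51,0,50,0,0,0],
    [-51,0,65,0,0,0],
    [-51,0,65,0,0,0]
  ]
}}

```text
time: 10.52
tcp_pos: [0.4981, 0.0101, 0.1717]
tool_rot: [0.688, 0.725, -0.001, -0.001]
force: [-0.4, 0.3, -0.7]
gripper_width: 0.0287
```

Call:
{"api": "servo_tool", "payload": {
  "steps": [
    [0,0,0,0,0,0],
    [0,0,0,0,0,0],
    [0,0,0,0,0,0],
    [0,0,0,0,0,0]
  ],
  "gripper": 0.2
}}

```text
time: 10.85
tcp_pos: [0.4997, 0.011, 0.1754]
tool_rot: [0.688, 0.726, 0.001, 0.001]
force: [-0.4, 0.7, -0.1]
gripper_width: 0.0509
```

Call:
{"api": "servo_tool", "payload": {
  "steps": [
    [0,0,-30,0,0,0],
    [0,0,-70,0,0,0],
    [40,0,-70,0,0,0],
    [80,0,-70,0,0,0],
    [120,0,-70,0,0,0]
  ]
}}

```text
time: 11.27
tcp_pos: [0.493, 0.1317, 0.2457]
tool_rot: [0.689, 0.725, 0.001, 0.001]
force: [-0.2, -0.3, -0.8]
gripper_width: 0.0512
```

Call:
{"api": "servo_tool", "payload": {
  "steps": [
    [40,-40,0,0,0,0],
    [80,-40,0,0,0,0],
    [100,-40,0,0,0,0],
    [100,-40,0,0,0,0]
  ]
}}

```text
time: 11.6
tcp_pos: [0.4464, 0.2326, 0.2446]
tool_rot: [0.686, 0.727, 0.001, -0.0]
force: [-0.9, -1.0, 0.8]
gripper_width: 0.0511
```

```bash
python3 - <<'E'
from h import *
c=cam('top','t3');print(panz(c))
for r in rusks(c): print(r)
s=cam('scene','s3');print('scene')
for r in rusks(s): print(r)
cv2.imwrite('pics/c4.png',cv2.resize(s['pixels'][180:330,200:440],None,fx=3.3,fy=3.3,interpolation=cv2.INTER_CUBIC))
plan([(.406,.272,.20,78),(.406,.272,.089,78),(.406,.272,.24,78)])
E
```

```text
(np.int64(1307), array([74. , 75.2, 76.5, 77.9, 79.3]))
([172.0, 94.0], [0.827, 0.3659, 0.0491], -81.8, (259, 41))
([267.0, 168.0], [0.5742, 0.0813, 0.1035], 2.8, (61, 29))
([433.0, 194.0], [0.5071, -0.4081, 0.0301], -7.1, (184, 157))
([293.0, 196.0], [0.495, 0.01, 0.1038], 3.9, (60, 29))
([268.0, 197.0], [0.4942, 0.0779, 0.1039], 2.7, (61, 29))
scene
([5.0, 5.0], [-0.0378, -1.2331, 0.193], -3.3, (60, 14))
([123.0, 200.0], [0.5107, -0.4043, 0.0305], -7.2, (185, 158))
([260.0, 220.0], [0.4995, 0.0128, 0.1056], 3.0, (56, 29))
([286.0, 227.0], [0.4975, 0.0811, 0.1052], 2.7, (62, 29))
([369.0, 236.0], [0.4047, 0.275, 0.0322], -12.0, (63, 31))
([394.0, 245.0], [0.4094, 0.3436, 0.0322], -7.4, (64, 27))
([276.0, 253.0], [0.5765, 0.0848, 0.1052], 2.5, (63, 30))
([381.0, 272.0], [0.4972, 0.3322, 0.0322], -16.2, (62, 28))
([347.0, 404.0], [0.8306, 0.3704, 0.0524], -81.6, (258, 40))
leg [ 44.9 -38.8  44.4] | 74 turn [ 0.001 -0.     0.266]
leg [  0.   0. 111.] | 111 turn [0. 0. 0.]
leg [   0.    0. -151.] | 151 turn [0. 0. 0.]
```

View pics/c4.png

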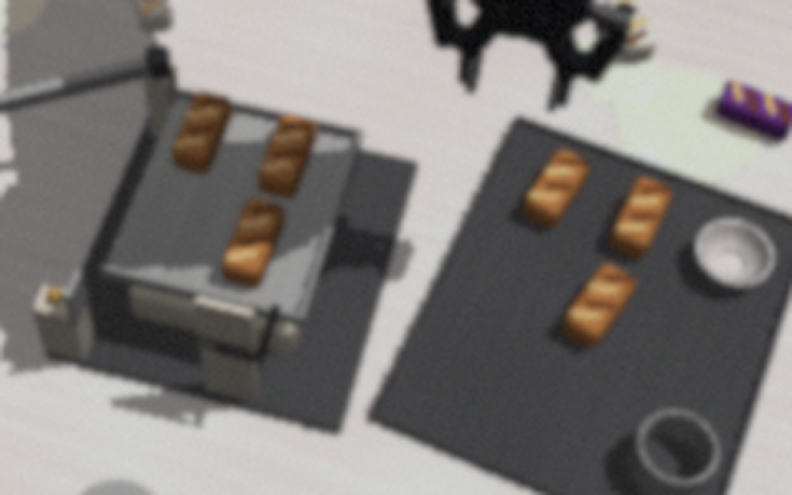

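Three rusks lie flat in the pan, sink 22.5 mm (just short), and three are left on the sheet. A fourth brings it to about 30 mm, so it goes in slot B.

Call:
{"api": "servo_tool", "payload": {
  "steps": [
    [45,-39,0,0,0,0.1],
    [45,-39,20,0,0,0.2],
    [45,-39,44,0,0,0.27],
    [45,-39,44,0,0,0.27],
    [45,-39,44,0,0,0.27]
  ]
}}

```text
time: 12.12
tcp_pos: [0.4061, 0.2701, 0.1997]
tool_rot: [0.779, 0.627, -0.001, 0.0]
force: [0.5, 0.4, 0.4]
gripper_width: 0.0514
```

Call:
{"api": "servo_tool", "payload": {
  "steps": [
    [0,0,40,0,0,0],
    [0,0,80,0,0,0],
    [0,0,104,0,0,0],
    [0,0,111,0,0,0],
    [0,0,111,0,0,0]
  ]
}}

```text
time: 12.53
tcp_pos: [0.4064, 0.2702, 0.0887]
tool_rot: [0.779, 0.627, -0.001, -0.0]
force: [0.7, -0.1, 0.8]
gripper_width: 0.0513
```

Call:
{"api": "servo_tool", "payload": {
  "steps": [
    [0,0,0,0,0,0],
    [0,0,0,0,0,0],
    [0,0,0,0,0,0],
    [0,0,0,0,0,0],
    [0,0,0,0,0,0]
  ],
  "gripper": -1
}}

```text
time: 12.95
tcp_pos: [0.4075, 0.2717, 0.0918]
tool_rot: [0.779, 0.627, 0.002, 0.001]
force: [1.0, -2.0, 8.4]
gripper_width: 0.029
```

Call:
{"api": "servo_tool", "payload": {
  "steps": [
    [0,0,-20,0,0,0],
    [0,0,-60,0,0,0],
    [0,0,-100,0,0,0],
    [0,0,-140,0,0,0],
    [0,0,-150,0,0,0]
  ]
}}

```text
time: 13.37
tcp_pos: [0.4074, 0.2719, 0.247]
tool_rot: [0.779, 0.627, 0.005, 0.0]
force: [0.9, 0.3, 0.9]
gripper_width: 0.0285
```

```bash
python3 - <<'E'
from h import *
print(readout.state()['gripper_width'])
plan([(.5789,.0132,.24,93),(.5789,.0132,.168,93)])
E
```

```text
0.028485048261965122
leg [-215.9  223.     7. ] | 310 turn [ 0.008 -0.006 -0.269]
leg [ 0.  0. 72.] | 72 turn [0. 0. 0.]
```

Call:
{"api": "servo_tool", "payload": {
  "steps": [
    [-28,29,0,0,0,0],
    [-56,58,0,0,0,0],
    [-84,87,0,0,0,0],
    [-112,116,0,0,0,0],
    [-140,144,0,0,0,0]
  ]
}}

```text
time: 13.78
tcp_pos: [0.5177, 0.1017, 0.2402]
tool_rot: [0.779, 0.627, 0.001, 0.001]
force: [1.0, 1.0, -0.0]
gripper_width: 0.0288
```

Call:
{"api": "servo_tool", "payload": {
  "steps": [
    [-28,29,0,0,0,-0.1],
    [-56,58,0,0,0,-0.2],
    [-76,79,0,0,0,-0.269],
    [-76,79,0,0,0,-0.269],
    [-76,79,0,0,0,-0.269]
  ]
}}

```text
time: 14.2
tcp_pos: [0.5781, 0.0108, 0.2393]
tool_rot: [0.689, 0.724, 0.0, 0.0]
force: [-0.5, 0.5, -1.1]
gripper_width: 0.0289
```

```bash
python3 - <<'E'
from h import *
print(readout.state()['gripper_width'])
plan([(.5789,.0132,.168,93)])
E
```

```text
0.02885977773136717
leg [ 2.3  0.9 71.3] | 71 turn [ 0.    -0.    -0.003]
```

Call:
{"api": "servo_tool", "payload": {
  "steps": [
    [2,1,30,0,0,0],
    [2,1,60,0,0,0],
    [2,1,71,0,0,0],
    [2,1,71,0,0,0],
    [2,1,71,0,0,0]
  ]
}}

```text
time: 14.62
tcp_pos: [0.5781, 0.015, 0.1688]
tool_rot: [0.688, 0.726, 0.0, -0.0]
force: [-0.1, -0.3, 0.2]
gripper_width: 0.0288
```

Call:
{"api": "servo_tool", "payload": {
  "steps": [
    [0,0,0,0,0,0],
    [0,0,0,0,0,0],
    [0,0,0,0,0,0],
    [0,0,0,0,0,0]
  ],
  "gripper": 0.2
}}

```text
time: 14.95
tcp_pos: [0.5787, 0.0143, 0.169]
tool_rot: [0.688, 0.725, 0.001, 0.001]
force: [-0.9, 0.2, 0.5]
gripper_width: 0.0515
```

Call:
{"api": "servo_tool", "payload": {
  "steps": [
    [0,0,-30,0,0,0],
    [0,0,-70,0,0,0],
    [40,0,-75,0,0,0],
    [80,0,-75,0,0,0],
    [120,0,-75,0,0,0]
  ]
}}

```text
time: 15.37
tcp_pos: [0.5724, 0.1349, 0.2447]
tool_rot: [0.689, 0.725, 0.001, 0.001]
force: [0.3, -0.1, -0.7]
gripper_width: 0.0513
```

Call:
{"api": "servo_tool", "payload": {
  "steps": [
    [40,0,0,0,0,0],
    [80,0,0,0,0,0],
    [120,0,0,0,0,0],
    [130,0,0,0,0,0],
    [130,0,0,0,0,0]
  ]
}}

```text
time: 15.78
tcp_pos: [0.5648, 0.2668, 0.2427]
tool_rot: [0.687, 0.727, 0.0, -0.0]
force: [0.4, -0.5, -0.3]
gripper_width: 0.0512
```

```bash
python3 - <<'E'
from h import *
c=cam('top','t4');print(panz(c))
for r in rusks(c): print(r)
s=cam('scene','s4');print('scene')
for r in rusks(s): print(r)
cv2.imwrite('pics/c5.png',cv2.resize(s['pixels'][190:310,190:330],None,fx=5,fy=5,interpolation=cv2.INTER_CUBIC))
plan([(.497,.329,.20,76),(.497,.329,.089,76),(.497,.329,.24,76)])
E
```

```text
(np.int64(1084), array([65. , 66.3, 67.8, 69.3, 70.7]))
([209.0, 88.0], [0.8392, 0.2821, 0.0486], -82.9, (90, 41))
([267.0, 169.0], [0.5741, 0.0806, 0.0947], -0.5, (61, 28))
([291.0, 169.0], [0.5727, 0.0135, 0.0951], -0.1, (60, 28))
([433.0, 195.0], [0.5071, -0.4091, 0.0304], -6.7, (184, 157))
([293.0, 196.0], [0.4949, 0.0095, 0.0954], -0.9, (62, 28))
([269.0, 197.0], [0.4936, 0.0778, 0.0952], 3.8, (62, 28))
scene
([5.0, 5.0], [-0.041, -1.2339, 0.1926], 0.4, (54, 17))
([123.0, 200.0], [0.5105, -0.4033, 0.0303], -6.7, (186, 159))
([255.0, 235.0], [0.5368, 0.0153, 0.0963], 2.7, (138, 30))
([287.0, 229.0], [0.4948, 0.0813, 0.0966], 5.0, (64, 29))
([395.0, 246.0], [0.4093, 0.3456, 0.0319], -9.3, (64, 23))
([276.0, 255.0], [0.5764, 0.0848, 0.0964], 3.2, (63, 29))
([381.0, 272.0], [0.497, 0.3315, 0.0319], -15.0, (64, 29))
([347.0, 404.0], [0.8308, 0.3707, 0.0522], -81.3, (258, 40))
leg [ 68.6 -64.7  42.9] | 104 turn [0.    0.    0.297]
leg [  0.   0. 111.] | 111 turn [0. 0. 0.]
leg [   0.    0. -151.] | 151 turn [0. 0. 0.]
```

View pics/c5.png

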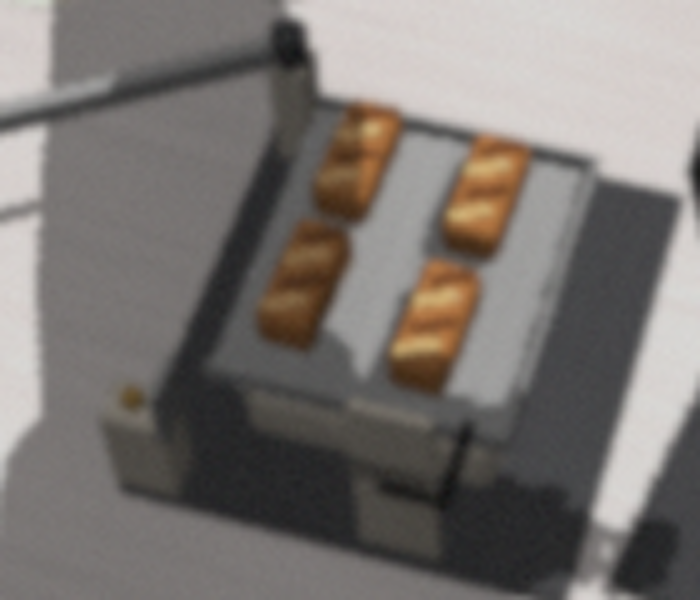

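The pan holds four rusks side by side, none touching the lips. Sink is 31.2 mm by the floor and 30.9 by the rusk tops, inside 24–34. The last two rusks go to the crate.

Call:
{"api": "servo_tool", "payload": {
  "steps": [
    [35,-30,0,0,0,0.1],
    [69,-65,0,0,0,0.2],
    [69,-65,20,0,0,0.3],
    [69,-65,43,0,0,0.31],
    [69,-65,43,0,0,0.31]
  ]
}}

```text
time: 16.3
tcp_pos: [0.4956, 0.3279, 0.1963]
tool_rot: [0.792, 0.61, -0.002, -0.0]
force: [-0.1, -0.4, -0.7]
gripper_width: 0.0512
```

Call:
{"api": "servo_tool", "payload": {
  "steps": [
    [0,0,40,0,0,0],
    [0,0,80,0,0,0],
    [0,0,104,0,0,0],
    [0,0,111,0,0,0],
    [0,0,111,0,0,0]
  ]
}}

```text
time: 16.72
tcp_pos: [0.4969, 0.3278, 0.088]
tool_rot: [0.793, 0.61, -0.001, -0.0]
force: [0.3, -0.2, 0.1]
gripper_width: 0.0509
```

Call:
{"api": "servo_tool", "payload": {
  "steps": [
    [0,0,0,0,0,0],
    [0,0,0,0,0,0],
    [0,0,0,0,0,0],
    [0,0,0,0,0,0],
    [0,0,0,0,0,0]
  ],
  "gripper": -1
}}

```text
time: 17.13
tcp_pos: [0.4982, 0.3298, 0.0919]
tool_rot: [0.792, 0.61, 0.002, 0.001]
force: [0.6, -1.4, 7.0]
gripper_width: 0.0287
```

Call:
{"api": "servo_tool", "payload": {
  "steps": [
    [0,0,-20,0,0,0],
    [0,0,-60,0,0,0],
    [0,0,-100,0,0,0],
    [0,0,-140,0,0,0],
    [0,0,-150,0,0,0]
  ]
}}

```text
time: 17.55
tcp_pos: [0.4979, 0.3302, 0.2477]
tool_rot: [0.792, 0.61, 0.005, 0.0]
force: [0.8, -0.2, 1.0]
gripper_width: 0.029
```

```bash
python3 - <<'E'
from h import *
print(readout.state()['gripper_width'])
plan([(.48,.08,.25,83),(.48,-.12,.25,83),(.549,-.30,.25,83),(.549,-.413,.2,83)])
E
```

```text
0.028984607730990528
leg [-246.5   46.4   -3.9] | 251 turn [ 0.008 -0.007 -0.135]
leg [-198.5   24.4    0. ] | 200 turn [0. 0. 0.]
leg [-170.2   90.4    0. ] | 193 turn [0. 0. 0.]
leg [-112.2   13.8   50. ] | 124 turn [0. 0. 0.]
```

Call:
{"api": "servo_tool", "payload": {
  "steps": [
    [-40,8,0,0,0,0],
    [-80,15,0,0,0,0],
    [-120,22,0,0,0,0],
    [-160,30,0,0,0,0],
    [-200,38,0,0,0,0]
  ]
}}

```text
time: 17.97
tcp_pos: [0.4822, 0.1248, 0.2403]
tool_rot: [0.792, 0.611, 0.001, 0.0]
force: [0.4, -0.5, 0.6]
gripper_width: 0.0288
```

Call:
{"api": "servo_tool", "payload": {
  "steps": [
    [-23,4,0,0,0,-0.07],
    [-46,8,0,0,0,-0.135],
    [-46,8,0,0,0,-0.135]
  ]
}}

```text
time: 18.22
tcp_pos: [0.4784, 0.0767, 0.2406]
tool_rot: [0.749, 0.663, 0.001, 0.001]
force: [0.8, 0.2, -0.4]
gripper_width: 0.029
```

Call:
{"api": "servo_tool", "payload": {
  "steps": [
    [-40,5,0,0,0,0],
    [-80,10,0,0,0,0],
    [-120,15,0,0,0,0],
    [-160,20,0,0,0,0],
    [-198,24,0,0,0,0]
  ]
}}

```text
time: 18.63
tcp_pos: [0.4782, -0.1213, 0.2402]
tool_rot: [0.749, 0.662, 0.001, 0.001]
force: [1.4, 0.5, -0.8]
gripper_width: 0.0289
```

Call:
{"api": "servo_tool", "payload": {
  "steps": [
    [-36,19,0,0,0,0],
    [-72,38,0,0,0,0],
    [-108,57,0,0,0,0],
    [-144,76,0,0,0,0],
    [-170,90,0,0,0,0]
  ]
}}

```text
time: 19.05
tcp_pos: [0.5476, -0.3022, 0.2395]
tool_rot: [0.75, 0.662, 0.0, 0.001]
force: [1.4, 0.3, 0.6]
gripper_width: 0.0288
```

Call:
{"api": "servo_tool", "payload": {
  "steps": [
    [-40,5,0,0,0,0],
    [-80,10,10,0,0,0],
    [-112,14,30,0,0,0],
    [-112,14,50,0,0,0],
    [-112,14,50,0,0,0]
  ]
}}

```text
time: 19.47
tcp_pos: [0.5459, -0.4131, 0.1845]
tool_rot: [0.75, 0.661, -0.0, -0.003]
force: [-0.0, 1.3, -1.5]
gripper_width: 0.0287
```

```bash
python3 - <<'E'
from h import *
s=readout.state();print(s['gripper_width'],s['joint_positions'].round(2))
plan([(.549,-.413,.097,83)])
E
```

```text
0.02873913524851326 [-0.65  0.41  0.33  1.5   0.   -0.52]
leg [ 0.3  3.5 87.4] | 88 turn [-0.005 -0.003 -0.003]
```

Call:
{"api": "servo_tool", "payload": {
  "steps": [
    [0,2,40,0,0,0],
    [0,2,75,0,0,0],
    [0,2,87,0,0,0],
    [0,2,87,0,0,0],
    [0,2,87,0,0,0]
  ]
}}

```text
time: 19.88
tcp_pos: [0.5494, -0.4119, 0.1038]
tool_rot: [0.749, 0.663, 0.0, 0.0]
force: [0.2, 0.3, 0.6]
gripper_width: 0.029
```

Call:
{"api": "servo_tool", "payload": {
  "steps": [
    [0,0,0,0,0,0],
    [0,0,0,0,0,0],
    [0,0,0,0,0,0],
    [0,0,0,0,0,0]
  ],
  "gripper": 0.2
}}

```text
time: 20.22
tcp_pos: [0.5492, -0.4128, 0.1035]
tool_rot: [0.749, 0.662, 0.0, 0.001]
force: [-0.6, -0.8, -0.3]
gripper_width: 0.0514
```

Call:
{"api": "servo_tool", "payload": {
  "steps": [
    [0,0,-30,0,0,0],
    [0,0,-70,0,0,0],
    [0,0,-110,0,0,0],
    [0,0,-145,0,0,0],
    [0,0,-145,0,0,0]
  ]
}}

```text
time: 20.63
tcp_pos: [0.5498, -0.4133, 0.2565]
tool_rot: [0.749, 0.662, 0.001, 0.006]
force: [1.6, 0.6, 1.9]
gripper_width: 0.0508
```

Call:
{"api": "servo_tool", "payload": {
  "steps": [
    [40,-20,0,0,0,0],
    [80,-40,0,0,0,0],
    [120,-60,0,0,0,0],
    [150,-75,0,0,0,0],
    [180,-90,0,0,0,0]
  ]
}}

```text
time: 21.05
tcp_pos: [0.4803, -0.2208, 0.2473]
tool_rot: [0.749, 0.662, 0.0, 0.0]
force: [0.2, 0.7, 1.7]
gripper_width: 0.0513
```

```bash
python3 - <<'E'
from h import *
c=cam('top','t5');print(panz(c))
for r in rusks(c,zlo=.012): print(r)
plan([(.47,-.03,.25,83),(.46,.17,.25,83),(.4085,.341,.2,81.5),(.4085,.341,.089,81.5)])
E
```

```text
(np.int64(1065), array([65. , 66.3, 67.6, 69.3, 70.7]))
([172.0, 94.0], [0.8248, 0.3901, 0.0489], -82.3, (309, 40))
([267.0, 169.0], [0.5739, 0.0806, 0.095], -0.6, (61, 28))
([291.0, 169.0], [0.573, 0.0135, 0.0952], -0.9, (61, 28))
([377.0, 172.0], [0.5792, -0.2492, 0.0195], -18.0, (63, 16))
([293.0, 196.0], [0.4948, 0.0095, 0.0951], -0.9, (62, 28))
([269.0, 197.0], [0.4935, 0.0782, 0.0948], 3.8, (62, 29))
([179.0, 231.0], [0.4074, 0.3393, 0.0303], -7.8, (61, 30))
leg [184.5 -31.3  -1.6] | 187 turn [-0.    -0.002  0.001]
leg [197.3 -34.3   0. ] | 200 turn [0. 0. 0.]
leg [163.4 -72.   50. ] | 185 turn [0.    0.    0.026]
leg [  0.   0. 111.] | 111 turn [0. 0. 0.]
```

Call:
{"api": "servo_tool", "payload": {
  "steps": [
    [40,-7,0,0,0,0],
    [80,-14,0,0,0,0],
    [120,-20,0,0,0,0],
    [160,-27,0,0,0,0],
    [185,-31,0,0,0,0]
  ]
}}

```text
time: 21.52
tcp_pos: [0.4729, -0.0327, 0.2477]
tool_rot: [0.749, 0.663, 0.001, 0.0]
force: [-0.4, -0.7, 0.0]
gripper_width: 0.0515
```

Call:
{"api": "servo_tool", "payload": {
  "steps": [
    [40,-7,0,0,0,0],
    [80,-14,0,0,0,0],
    [120,-21,0,0,0,0],
    [160,-28,0,0,0,0],
    [197,-34,0,0,0,0]
  ]
}}

```text
time: 21.93
tcp_pos: [0.4633, 0.1664, 0.2477]
tool_rot: [0.749, 0.662, 0.001, 0.0]
force: [0.5, -0.5, -0.1]
gripper_width: 0.0514
```

Call:
{"api": "servo_tool", "payload": {
  "steps": [
    [36,-16,0,0,0,0],
    [72,-32,0,0,0,0],
    [108,-48,15,0,0,0],
    [144,-64,30,0,0,0.026],
    [163,-72,50,0,0,0.026]
  ]
}}

```text
time: 22.35
tcp_pos: [0.4114, 0.3383, 0.1979]
tool_rot: [0.758, 0.653, 0.002, -0.0]
force: [0.0, 0.3, 0.1]
gripper_width: 0.051
```

```bash
python3 - <<'E'
from h import *
plan([(.408,.3405,.2,81.5),(.408,.3405,.089,81.5)])
E
```

```text
leg [ 1.7 -3.7 -2.1] | 5 turn [ 0.002 -0.003 -0.   ]
leg [  0.   0. 111.] | 111 turn [0. 0. 0.]
```

Width check on the grip follows, then the carry to the near half of the crate.

Call:
{"api": "servo_tool", "payload": {
  "steps": [
    [2,-3,40,0,0,0],
    [2,-3,80,0,0,0],
    [2,-3,102,0,0,0],
    [2,-3,109,0,0,0],
    [2,-3,109,0,0,0]
  ]
}}

```text
time: 22.77
tcp_pos: [0.409, 0.3367, 0.0866]
tool_rot: [0.758, 0.653, -0.001, -0.0]
force: [0.8, 0.3, -0.3]
gripper_width: 0.051
```

Call:
{"api": "servo_tool", "payload": {
  "steps": [
    [0,0,0,0,0,0],
    [0,0,0,0,0,0],
    [0,0,0,0,0,0],
    [0,0,0,0,0,0],
    [0,0,0,0,0,0]
  ],
  "gripper": -1
}}

```text
time: 23.18
tcp_pos: [0.4108, 0.338, 0.0905]
tool_rot: [0.758, 0.652, 0.002, 0.0]
force: [-0.8, 0.4, 7.6]
gripper_width: 0.0289
```

Call:
{"api": "servo_tool", "payload": {
  "steps": [
    [0,0,-20,0,0,0],
    [0,0,-60,0,0,0],
    [0,0,-100,0,0,0],
    [0,0,-140,0,0,0],
    [0,0,-155,0,0,0]
  ]
}}

```text
time: 23.6
tcp_pos: [0.4105, 0.3378, 0.2503]
tool_rot: [0.758, 0.652, 0.004, 0.0]
force: [0.5, 0.1, 0.0]
gripper_width: 0.0291
```

```bash
python3 - <<'E'
from h import *
print(readout.state()['gripper_width'])
plan([(.45,.15,.245,83),(.47,-.04,.245,83),(.4656,-.23,.245,83),(.4656,-.403,.20,83),(.4656,-.403,.101,83)])
E
```

```text
0.029062884144492738
leg [-179.9   66.9    4.5] | 192 turn [ 0.006 -0.006 -0.027]
leg [-186.1   43.     0. ] | 191 turn [0. 0. 0.]
leg [-189.1   18.8    0. ] | 190 turn [0. 0. 0.]
leg [-171.7   21.1   45. ] | 179 turn [0. 0. 0.]
leg [ 0.  0. 99.] | 99 turn [0. 0. 0.]
```

Call:
{"api": "servo_tool", "payload": {
  "steps": [
    [-38,14,0,0,0,0],
    [-76,28,0,0,0,0],
    [-114,42,0,0,0,-0.027],
    [-150,56,0,0,0,-0.027],
    [-180,67,0,0,0,-0.027]
  ]
}}

```text
time: 24.02
tcp_pos: [0.4495, 0.1471, 0.2444]
tool_rot: [0.749, 0.663, 0.001, 0.001]
force: [0.2, 0.6, -1.0]
gripper_width: 0.0287
```

Call:
{"api": "servo_tool", "payload": {
  "steps": [
    [-38,9,0,0,0,0],
    [-76,18,0,0,0,0],
    [-114,26,0,0,0,0],
    [-152,35,0,0,0,0],
    [-186,43,0,0,0,0]
  ]
}}

```text
time: 24.43
tcp_pos: [0.4692, -0.0429, 0.2445]
tool_rot: [0.749, 0.663, 0.001, 0.001]
force: [0.9, -0.7, -0.3]
gripper_width: 0.0289
```

Call:
{"api": "servo_tool", "payload": {
  "steps": [
    [-38,4,0,0,0,0],
    [-76,8,0,0,0,0],
    [-114,12,0,0,0,0],
    [-152,15,0,0,0,0],
    [-189,19,0,0,0,0]
  ]
}}

```text
time: 24.85
tcp_pos: [0.4647, -0.2327, 0.2444]
tool_rot: [0.749, 0.663, 0.0, 0.001]
force: [0.3, -0.1, 0.0]
gripper_width: 0.0289
```

Call:
{"api": "servo_tool", "payload": {
  "steps": [
    [-38,5,0,0,0,0],
    [-76,10,0,0,0,0],
    [-114,14,5,0,0,0],
    [-150,18,20,0,0,0],
    [-172,21,45,0,0,0]
  ]
}}

```text
time: 25.27
tcp_pos: [0.4653, -0.4079, 0.2009]
tool_rot: [0.75, 0.662, 0.0, 0.003]
force: [0.7, -0.1, 0.3]
gripper_width: 0.0286
```

```bash
python3 - <<'E'
from h import *
s=readout.state();print(s['gripper_width'])
plan([(.4656,-.403,.099,83)])
c=cam('top','t6');W=world(c);w=W[160:235,395:470];hsv=cv2.cvtColor(c['pixels'],cv2.COLOR_BGR2HSV)
print(panz(c))
E
```

```text
0.02855738896368222
leg [  5.4  -0.8 101.9] | 102 turn [ 0.005  0.004 -0.002]
(np.int64(1068), array([65. , 66.3, 67.8, 69.3, 70.8]))
```

Call:
{"api": "servo_tool", "payload": {
  "steps": [
    [2,0,40,0,0,0],
    [2,0,80,0,0,0],
    [2,0,104,0,0,0],
    [2,0,104,0,0,0],
    [2,0,104,0,0,0]
  ]
}}

```text
time: 25.73
tcp_pos: [0.4652, -0.4017, 0.0939]
tool_rot: [0.749, 0.663, -0.0, -0.0]
force: [0.2, -0.1, 0.1]
gripper_width: 0.0289
```

Call:
{"api": "servo_tool", "payload": {
  "steps": [
    [0,0,0,0,0,0],
    [0,0,0,0,0,0],
    [0,0,0,0,0,0],
    [0,0,0,0,0,0]
  ],
  "gripper": 0.2
}}

```text
time: 26.07
tcp_pos: [0.4656, -0.4019, 0.0947]
tool_rot: [0.749, 0.663, 0.0, 0.001]
force: [0.9, -0.3, 0.0]
gripper_width: 0.0514
```

Call:
{"api": "servo_tool", "payload": {
  "steps": [
    [0,0,-30,0,0,0],
    [0,0,-70,0,0,0],
    [0,0,-110,0,0,0],
    [0,0,-145,0,0,0],
    [0,0,-145,0,0,0]
  ]
}}

```text
time: 26.48
tcp_pos: [0.4666, -0.4027, 0.2477]
tool_rot: [0.749, 0.663, 0.001, 0.006]
force: [1.4, -0.1, 0.6]
gripper_width: 0.0512
```

Call:
{"api": "servo_tool", "payload": {
  "steps": [
    [38,20,0,0,0,0],
    [76,40,0,0,0,0],
    [76,80,0,0,0,0],
    [76,80,0,0,0,0],
    [76,80,0,0,0,0]
  ],
  "gripper": -1
}}

```text
time: 26.9
tcp_pos: [0.5555, -0.3352, 0.237]
tool_rot: [0.748, 0.664, -0.0, -0.001]
force: [-0.8, 0.6, 0.3]
gripper_width: 0.0001
```

```bash
python3 - <<'E'
from h import *
s=readout.state();print(s['tcp_pos'],s['gripper_width'])
c=cam('top','t7');W=world(c)
cv2.imwrite('pics/c6.png',cv2.resize(c['pixels'][125:265,260:480],None,fx=3.5,fy=3.5,interpolation=cv2.INTER_CUBIC))
k=W[155:190,340:375].reshape(-1,3);k=k[(k[:,2]>.12)&(k[:,2]<.14)];print('knob',k.mean(0),len(k))
w=W[150:215,318:380].reshape(-1,3);w=w[(w[:,2]>.09)&(w[:,2]<.106)];v=cv2.fitLine(w[:,:2].astype(np.float32),2,0,.01,.01).ravel();print('bar',v)
w=W[165:230,405:460];m=(w[...,2]>.024)&(w[...,2]<.04)
n,l,st,ce=cv2.connectedComponentsWithStats(m.astype(np.uint8))
for i in range(1,n):
    if st[i,4]>40: print(st[i],w[l==i].mean(0).round(4))
print(W[190:200:3,431].round(3).tolist())
E
```

```text
[ 0.55551313 -0.33518767  0.23697461] 9.13071890043863e-05
knob [ 0.5444598  -0.17782948  0.12956454] 30
bar [ 0.602217   -0.79833245  0.51223356 -0.13334113]
[  1   0  11  59 150] [ 0.4965 -0.3354  0.0286]
[ 22   7  12  21 206] [ 0.5438 -0.4108  0.0305]
[[0.519, -0.403, 0.032], [0.513, -0.411, 0.012], [0.506, -0.414, 0.005], [0.401, -0.175, 0.574]]
```

View pics/c6.png

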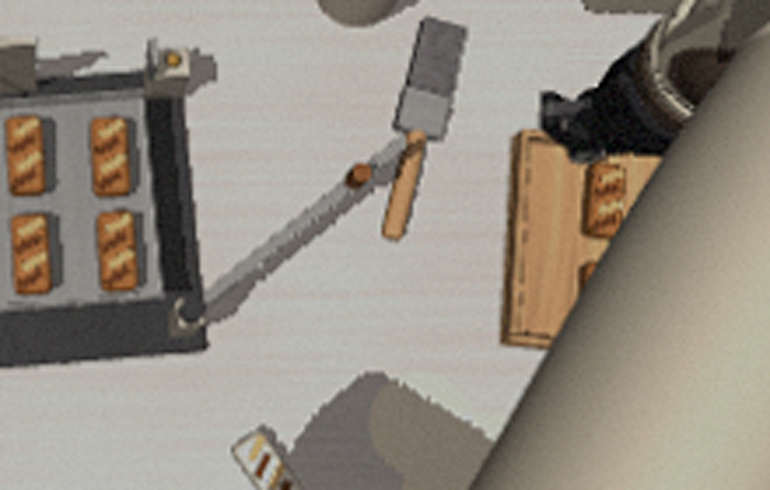

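The last two rusks are in the crate; the one visible at (605,198) in the crop lies flat. The bar is still open at about 0.97 rad, knob at (358,174) in the crop. I go behind the knob with closed fingers.

```bash
cat >> h.py <<'E'
H=np.array([.4452,-.0461])
def F(phi,off): 
    a=np.radians(phi);return H+.165*np.array([np.cos(a),np.sin(a)])-off*np.array([-np.sin(a),np.cos(a)])
def rows(p0,yaw0,seq,z,tilt=None):
    """rows from a pose (xyz, yaw) to each (phi,off), tool x along the bar"""
    a=np.radians(yaw0);M=np.array([[np.cos(a),np.sin(a)],[np.sin(a),-np.cos(a)]])
    for f,o in seq:
        d=M@(F(f,o)-p0[:2])*1000;print([float(d[0].round(1)),float(d[1].round(1)),float(round((p0[2]-z)*1000,1)),0,0,float(round(-np.radians(f+180-yaw0),3))])
E
python3 - <<'E'
from h import *
f=F(-53,.034);print(f)
plan([(f[0],f[1],.237,127),(f[0],f[1],.193,127)])
s=.019
p=np.r_[f,.193]
rows(p,127,[(-53,.024),(-51,s),(-47,s),(-43,s),(-39,s)],.193);print()
p=np.r_[F(-39,s),.193];rows(p,141,[(-34,s),(-29,s),(-24,s),(-19,s),(-14,s)],.193);print()
p=np.r_[F(-14,s),.193];rows(p,166,[(-11,s),(-9,s),(-7,s),(-5,s),(-4,s)],.193)
E
```

```text
[ 0.51734587 -0.19833657]
leg [131.9 -53.4   1.3] | 142 turn [-0.001 -0.001 -0.766]
leg [ 0.  0. 44.] | 44 turn [0. 0. 0.]
[-0.0, 10.0, 0.0, 0, 0, -0.0]
[-0.6, 20.8, 0.0, 0, 0, -0.035]
[-1.1, 32.4, 0.0, 0, 0, -0.105]
[-0.8, 43.9, 0.0, 0, 0, -0.175]
[0.3, 55.5, 0.0, 0, 0, -0.244]

[-1.0, 14.5, 0.0, 0, 0, -0.087]
[-0.8, 28.9, 0.0, 0, 0, -0.175]
[0.7, 43.4, 0.0, 0, 0, -0.262]
[3.5, 57.6, 0.0, 0, 0, -0.349]
[7.4, 71.5, 0.0, 0, 0, -0.436]

[-0.8, 8.7, 0.0, 0, 0, -0.052]
[-1.0, 14.5, 0.0, 0, 0, -0.087]
[-1.1, 20.3, 0.0, 0, 0, -0.122]
[-0.9, 26.0, 0.0, 0, 0, -0.157]
[-0.8, 28.9, 0.0, 0, 0, -0.175]
```

Call:
{"api": "servo_tool", "payload": {
  "steps": [
    [35,-14,0,0,0,-0.12],
    [70,-28,0,0,0,-0.24],
    [105,-42,0,0,0,-0.36],
    [132,-53,0,0,0,-0.48],
    [132,-53,0,0,0,-0.6]
  ]
}}

```text
time: 27.37
tcp_pos: [0.5154, -0.1954, 0.241]
tool_rot: [0.516, 0.856, 0.001, 0.001]
force: [0.0, -0.2, 0.5]
gripper_width: 0.0001
```

Call:
{"api": "servo_tool", "payload": {
  "steps": [
    [0,0,0,0,0,-0.12],
    [0,0,0,0,0,-0.166],
    [0,0,0,0,0,-0.166]
  ]
}}

```text
time: 27.62
tcp_pos: [0.5166, -0.199, 0.2404]
tool_rot: [0.446, 0.895, 0.0, 0.001]
force: [0.3, 0.5, 1.0]
gripper_width: -0.0001
```

```bash
python3 - <<'E'
from h import *
plan([(.5173,-.1983,.237,127),(.5173,-.1983,.193,127)])
c=cam('top');W=world(c)
k=W[155:190,340:375].reshape(-1,3);k=k[(k[:,2]>.12)&(k[:,2]<.14)];print('knob',k.mean(0),len(k))
E
```

```text
leg [0.1 0.9 3.4] | 3 turn [ 0.001  0.002 -0.   ]
leg [ 0.  0. 44.] | 44 turn [0. 0. 0.]
knob [ 0.54429494 -0.17766174  0.13027025] 30
```

Pose is as planned. I descend and push through the arc up to about 7° short of shut, then measure.

Call:
{"api": "servo_tool", "payload": {
  "steps": [
    [0,0,30,0,0,0],
    [0,0,47,0,0,0],
    [0,0,47,0,0,0],
    [0,0,47,0,0,0]
  ]
}}

```text
time: 28.0
tcp_pos: [0.5168, -0.1988, 0.1919]
tool_rot: [0.448, 0.894, -0.0, -0.001]
force: [-0.1, -0.0, 1.4]
gripper_width: 0.0001
```

Call:
{"api": "servo_tool", "payload": {
  "steps": [
    [0,10,0,0,0,0],
    [-0.5,21,0,0,0,-0.035],
    [-1,32,0,0,0,-0.105],
    [-1,44,0,0,0,-0.175],
    [0,55,0,0,0,-0.244]
  ]
}}

```text
time: 28.42
tcp_pos: [0.5631, -0.1647, 0.1932]
tool_rot: [0.332, 0.943, 0.0, 0.001]
force: [-0.3, 0.3, 0.2]
gripper_width: -0.0
```

Call:
{"api": "servo_tool", "payload": {
  "steps": [
    [-1,14.5,0,0,0,-0.087],
    [-1,29,0,0,0,-0.175],
    [0.7,43,0,0,0,-0.262],
    [3.5,57.5,0,0,0,-0.349],
    [7.5,71.5,0,0,0,-0.436]
  ]
}}

```text
time: 28.83
tcp_pos: [0.6024, -0.104, 0.193]
tool_rot: [0.12, 0.993, -0.0, 0.001]
force: [-0.6, -0.3, 0.1]
gripper_width: -0.0005
```

Call:
{"api": "servo_tool", "payload": {
  "steps": [
    [-1,8.5,0,0,0,-0.052],
    [-1,14.5,0,0,0,-0.087],
    [-1,20,0,0,0,-0.122],
    [-1,26,0,0,0,-0.157],
    [-1,29,0,0,0,-0.175]
  ]
}}

```text
time: 29.25
tcp_pos: [0.6099, -0.0761, 0.1929]
tool_rot: [0.034, 0.999, 0.0, 0.001]
force: [0.3, -0.9, 0.9]
gripper_width: -0.0001
```

```bash
python3 - <<'E'
from h import *
s=readout.state();print(s['tcp_pos'],s['force'],F(-4,.019))
c=cam('top','t8');W=world(c);print(panz(c))
x=c['pixels'];s=cam('scene','s8')
cv2.imwrite('pics/c7.png',np.hstack([cv2.resize(x[125:235,240:340],(400,440),interpolation=cv2.INTER_CUBIC),cv2.resize(s['pixels'][190:300,190:290],(400,440),interpolation=cv2.INTER_CUBIC)]))
E
```

```text
[ 0.60993784 -0.07605134  0.19292053] [ 0.25436636 -0.93452487  0.86095931] [ 0.6084727  -0.07656354]
(np.int64(1069), array([64.8, 66.2, 67.6, 69.2, 70.6]))
```

View pics/c7.png

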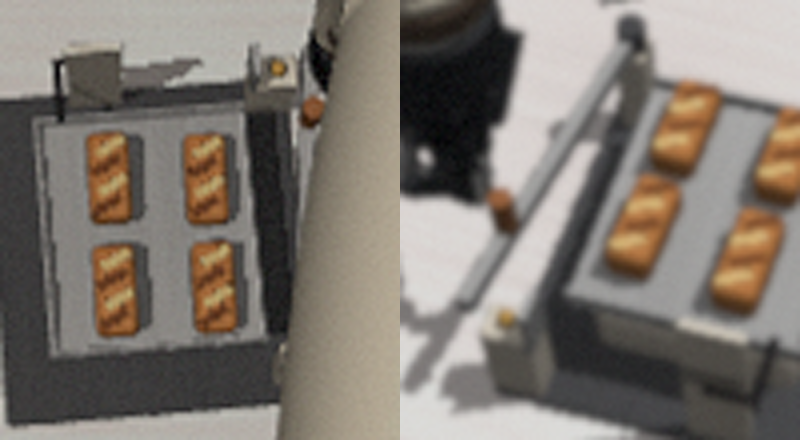

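The bar follows, knob ahead of the fingers at (500,212) in the right-hand picture; its end is just short of the catch. I continue gently, watching the force.

Call:
{"api": "servo_tool", "payload": {
  "steps": [
    [0,4,0,0,0,-0.04],
    [0,8,0,0,0,-0.08],
    [0,11,0,0,0,-0.1],
    [0,13,0,0,0,-0.12],
    [0,13,0,0,0,-0.12]
  ]
}}

```text
time: 29.77
tcp_pos: [0.6101, -0.0653, 0.1923]
tool_rot: [-0.024, 1.0, -0.001, 0.0]
force: [1.1, -5.2, 0.7]
gripper_width: -0.0
```

Call:
{"api": "servo_tool", "payload": {
  "steps": [
    [0,1,0,0,0,0],
    [0,2,0,0,0,0],
    [0,3,0,0,0,0],
    [0,4,0,0,0,0],
    [0,4,0,0,0,0]
  ]
}}

```text
time: 30.18
tcp_pos: [0.6101, -0.0615, 0.1924]
tool_rot: [-0.023, 1.0, -0.001, 0.001]
force: [3.0, -4.0, -0.2]
gripper_width: -0.0002
```

Call:
{"api": "servo_tool", "payload": {
  "steps": [
    [0,1,0,0,0,0],
    [0,2,0,0,0,0],
    [0,3,0,0,0,0],
    [0,3,0,0,0,0]
  ]
}}

```text
time: 30.52
tcp_pos: [0.6096, -0.0575, 0.1922]
tool_rot: [-0.024, 1.0, -0.0, 0.0]
force: [0.9, -0.7, -0.1]
gripper_width: 0.0001
```

Call:
{"api": "servo_tool", "payload": {
  "steps": [
    [0,1,0,0,0,0],
    [0,2,0,0,0,0],
    [0,3,0,0,0,0],
    [0,3,0,0,0,0]
  ]
}}

```text
time: 30.85
tcp_pos: [0.609, -0.0542, 0.1918]
tool_rot: [-0.024, 1.0, -0.0, -0.0]
force: [-0.4, -0.7, -0.3]
gripper_width: 0.0002
```

Call:
{"api": "servo_tool", "payload": {
  "steps": [
    [0,1,0,0,0,0],
    [0,2,0,0,0,0],
    [0,2,0,0,0,0]
  ]
}}

```text
time: 31.1
tcp_pos: [0.609, -0.0537, 0.1918]
tool_rot: [-0.024, 1.0, -0.002, -0.0]
force: [0.5, -9.0, -0.8]
gripper_width: -0.0
```

Solid contact at 9 N: the stop. One small firm press, then I back off, retreat clear and check.

Call:
{"api": "servo_tool", "payload": {
  "steps": [
    [0,1,0,0,0,0],
    [0,1.5,0,0,0,0],
    [0,1.5,0,0,0,0],
    [0,1.5,0,0,0,0]
  ]
}}

```text
time: 31.43
tcp_pos: [0.609, -0.0534, 0.1919]
tool_rot: [-0.023, 1.0, -0.003, -0.0]
force: [-0.6, -15.9, 0.6]
gripper_width: 0.0001
```

Call:
{"api": "servo_tool", "payload": {
  "steps": [
    [0,-10,0,0,0,0],
    [0,-30,0,0,0,0],
    [0,-30,-30,0,0,0],
    [0,-30,-70,0,0,0],
    [0,-30,-100,0,0,0]
  ]
}}

```text
time: 31.85
tcp_pos: [0.6101, -0.0812, 0.2939]
tool_rot: [-0.024, 1.0, 0.0, 0.0]
force: [0.9, -0.4, 1.3]
gripper_width: 0.0003
```

Call:
{"api": "servo_tool", "payload": {
  "steps": [
    [40,0,0,0,0,0],
    [80,0,0,0,0,0],
    [120,-30,0,0,0,0],
    [160,-60,0,0,0,0],
    [200,-80,0,0,0,0]
  ]
}}

```text
time: 32.27
tcp_pos: [0.4298, -0.1606, 0.2917]
tool_rot: [-0.025, 1.0, 0.0, 0.0]
force: [0.0, -0.9, 1.3]
gripper_width: 0.0
```

Call:
{"api": "servo_tool", "payload": {
  "steps": [
    [10,-40,0,0,0,0],
    [20,-80,0,0,0,0],
    [30,-120,0,0,0,0],
    [30,-120,0,0,0,0],
    [30,-120,0,0,0,0]
  ]
}}

```text
time: 32.68
tcp_pos: [0.4061, -0.2831, 0.2916]
tool_rot: [-0.022, 1.0, 0.0, -0.0]
force: [-0.5, 0.1, 0.3]
gripper_width: -0.0
```

```bash
python3 - <<'E'
from h import *
c=cam('top','t9');W=world(c);print(panz(c))
for r in rusks(c): print(r)
k=W[140:200,300:325].reshape(-1,3);kk=k[(k[:,2]>.118)&(k[:,2]<.14)];print('knob',kk.mean(0) if len(kk) else None,len(kk))
d=kk.mean(0)[:2]-H;print('knob r, angle deg',np.hypot(*d),np.degrees(np.arctan2(d[1],d[0])))
s=cam('scene','s9')
cv2.imwrite('pics/c8.png',np.vstack([np.hstack([cv2.resize(c['pixels'][125:235,240:340],(400,440),interpolation=cv2.INTER_CUBIC),cv2.resize(s['pixels'][190:300,190:290],(400,440),interpolation=cv2.INTER_CUBIC)])]))
E
```

```text
(np.int64(1067), array([65.1, 66.4, 67.8, 69.2, 70.5]))
([172.0, 94.0], [0.8266, 0.3658, 0.0489], -81.1, (259, 42))
([267.0, 169.0], [0.5741, 0.0806, 0.0951], -0.5, (61, 28))
([291.0, 169.0], [0.5733, 0.0134, 0.0949], -0.8, (61, 28))
([424.0, 182.0], [0.5078, -0.4092, 0.0303], -6.4, (183, 156))
([433.0, 181.0], [0.5451, -0.4126, 0.0324], -10.4, (62, 30))
([293.0, 196.0], [0.4952, 0.0095, 0.0952], -0.7, (62, 28))
([268.0, 197.0], [0.4942, 0.0779, 0.095], 3.2, (60, 29))
([240.0, 338.0], [0.1317, 0.1512, 0.1969], -44.7, (60, 7))
knob [ 0.60906072 -0.0356565   0.12911509] 26
knob r, angle deg 0.16419318271561198 3.646758519604754
```

View pics/c8.png

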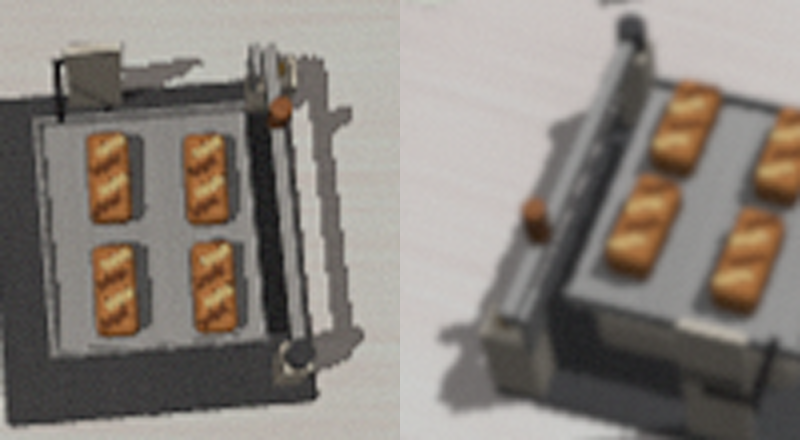

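View pics/t9.png

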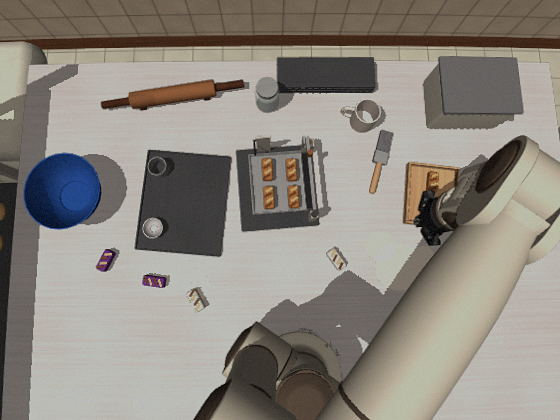

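The keeper is home: bar against the stop, the ball now on its outer side, knob at 3.6° against the scale's ~3°. The pan is at 31.2 mm, the sheet is empty, and the cutter, tin and brush are unmoved. The gripper hides the second crate rusk, so I shift it and check before handing in.

Call:
{"api": "servo_tool", "payload": {
  "steps": [
    [0,40,-30,0,0,0],
    [0,80,-40,0,0,0],
    [0,120,-40,0,0,0],
    [0,150,-40,0,0,0],
    [0,150,-40,0,0,0]
  ]
}}

```text
time: 33.2
tcp_pos: [0.3993, -0.126, 0.3331]
tool_rot: [-0.027, 1.0, 0.001, 0.001]
force: [-0.2, 0.3, -0.1]
gripper_width: 0.0002
```

```bash
python3 - <<'E'
from h import *
c=cam('top','t10');s=cam('scene','s10');print(panz(c),readout.state()['force'])
W=world(s)
m=(W[...,2]>.024)&(W[...,2]<.045)&(abs(W[...,0]-.508)<.075)&(abs(W[...,1]+.407)<.06)
n,l,st,ce=cv2.connectedComponentsWithStats(m.astype(np.uint8))
for i in range(1,n):
    if st[i,4]>40: print(st[i],W[l==i].mean(0).round(4))
cv2.imwrite('pics/c9.png',np.hstack([cv2.resize(s['pixels'][150:250,70:180],(400,364),interpolation=cv2.INTER_CUBIC),cv2.resize(c['pixels'][150:240,390:490],(400,364),interpolation=cv2.INTER_CUBIC)]))
E
```

```text
(np.int64(1075), array([65.1, 66.2, 67.7, 69.2, 70.5])) [0.30557966 0.70414907 0.6815071 ]
[125 177  21  17 195] [ 0.464  -0.3959  0.0316]
[104 197  22  20 224] [ 0.5509 -0.4073  0.0312]
```

View pics/c9.png

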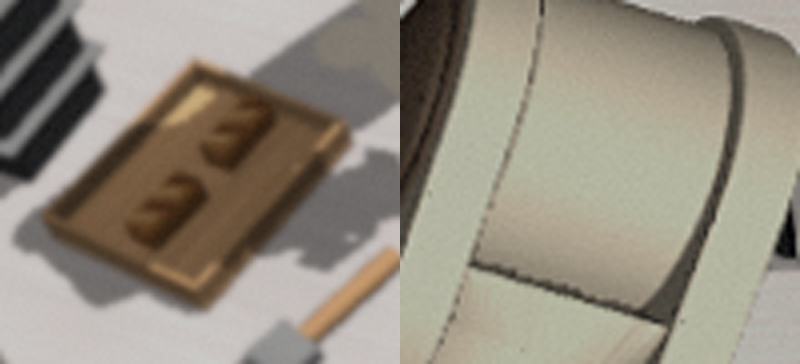

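Both rusks lie flat in the crate, at (168,210) and (240,130) of the left picture. Everything checks, so I hand in.

```bash
python3 -c "
from station import order; print(order.close_job())"
```

```text
the job is handed in; nothing more can be done
None
```

I laid four of the six rusks in the scale's pan, put the other two in the crate, swung the keeper bar shut with closed fingers, and handed the job in at about 33 s of the 210 s. The hand-in reports no verdict.

Last checks:
- **Pan:** it is down about 31 mm, inside 24–34. The floor depth gives 31.2 mm and the rusk tops give 30.9 mm. I did not read the pointer against the gauge lines directly. With three rusks it was only 22.5 mm down, so the fourth was needed.
- **Keeper bar:** it went past the ball and pressed on the stop at up to 16 N. It stayed there after I backed off. I measured the knob at 3.6°, against about 3° for the scale's axis. That measurement is too coarse to prove the joint is under 0.02 rad; the hard stop and the ball on the bar's outer side are the better evidence.
- **Rusks:** the two in the crate lie flat, and none is left on the sheet or table.
- **Other things:** the cutter, tin, brush and the purple and white look-alikes look unmoved in the last pictures.

No check failed, and I saw neither a grip slip nor a knocked rusk.

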